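Load the reagent cassettes right side up and cover them

TASK

Load every reagent cassette on the table into the loading tray, one to a bay (any bay), lying flat on the bay floor with its orange mark up; those that arrived upside down must be turned over first. When all are in, take the blue light cover off its hook stand and set it down squarely over the tray so that it rests on the tray's foot plate all round. Leave the lab timer and the roll of tape where they are.

Things in the scene. Friction and masses are not known exactly. Their poses are not given: they have to be found in the camera images.
- cassette0: Reagent cassette: smooth square block 60 x 60 mm, 36 mm thick, 80 g. Top face and upper part white, with an orange disc 34 mm across in the middle of the top face (the mark); underside dark with grey ribs. Origin at the block's centre; z points out of the marked face (down when upside down), x and y square to its sides. Stands safely on any face. May be absent (None).
- cassette1: Reagent cassette: smooth square block 60 x 60 mm, 36 mm thick, 80 g. Top face and upper part white, with an orange disc 34 mm across in the middle of the top face (the mark); underside dark with grey ribs. Origin at the block's centre; z points out of the marked face (down when upside down), x and y square to its sides. Stands safely on any face. May be absent (None).
- cassette2: Reagent cassette: smooth square block 60 x 60 mm, 36 mm thick, 80 g. Top face and upper part white, with an orange disc 34 mm across in the middle of the top face (the mark); underside dark with grey ribs. Origin at the block's centre; z points out of the marked face (down when upside down), x and y square to its sides. Stands safely on any face. May be absent (None).
- cassette3: Reagent cassette: smooth square block 60 x 60 mm, 36 mm thick, 80 g. Top face and upper part white, with an orange disc 34 mm across in the middle of the top face (the mark); underside dark with grey ribs. Origin at the block's centre; z points out of the marked face (down when upside down), x and y square to its sides. Stands safely on any face. May be absent (None).
- tray: Loading tray, fixed: grey foot plate 124 (x) x 276 (y) mm, 4 mm thick; on it a white frame 80 x 232 mm outside with three bays 72 x 72 mm in a row along y, 76 mm apart. Black bay floors 8 mm above the table; lips and dividers, 4 mm thick, rise 6 mm above the floors. Cassettes lie with sides parallel to tray x and y. Origin under its middle at table height, z up.
- bay0 (a point): Centre of the floor of one bay of the loading tray (orange spot), 8 mm above the table.
- bay1 (a point): Centre of the floor of one bay of the loading tray (orange spot), 8 mm above the table.
- bay2 (a point): Centre of the floor of one bay of the loading tray (orange spot), 8 mm above the table.
- stand: Hook stand, fixed: two parallel steel prongs, 8 mm thick, 64 mm apart, point along its -x, upper side 190 mm above the table, tips turned up 16 mm above that. Origin on the table under the hanging bar; tips 36 mm from there towards -x. Towards +x: crossbar from 97 mm, post from 110 mm (tops 197 mm up), base plate 120 mm wide from 80 to 180 mm.
- cover: Light cover, 220 g: blue box open below, 104 (x) x 256 (y) mm outside, 96 x 248 inside, 52 mm high, black bar handle on top. Origin at the centre of its lower edge, z up. Starts hanging by the bar on the prongs, x along the stand's x, lower edge 94 mm above the table. Fits over the tray's white frame with 8 mm to spare all round, then rests on the foot plate; either way round.
- cover_bar (a point): Middle of the cover's bar handle, 102 mm above its lower edge. Bar 14 mm thick (cover's x), 12 mm high, along cover's y; its legs begin 53 mm either side; 44 mm free below it. Hanging, the prongs pass under it 32 mm either side, 56 mm free between them. To free it raise it over 16 mm (30 is safe), then draw it over 45 mm along the stand's -x.
- timer: A white lab timer with a dark display, 66 x 62 x 17 mm; not part of the work. Origin at the centre of its underside.
- tape: A roll of tan tape, 96 mm across, 25 mm high; not part of the work. Origin at the centre of its underside.
Not all that is in view belongs to the job. Leave any green look-alike of the cassette2 alone.

How it is judged (in metres and radians):
On the way, in this order (a step that is already met when the one before it is completed fails the run):
1. every cassette lies flat in a bay of the tray, marked face up ((horizontal distance between cassette0 and bay0 below 0.014 m or horizontal distance between cassette0 and bay1 below 0.014 m or horizontal distance between cassette0 and bay2 below 0.014 m) and z of cassette0 in the frame of tray between 0.0235 and 0.0285 m and angle between each of cassette0, cassette1, cassette2, cassette3's own z axis and vertical below 0.08 rad and linear speed of each of cassette0, cassette1, cassette2, cassette3 below 0.02 m/s and (horizontal distance between cassette1 and bay0 below 0.014 m or horizontal distance between cassette1 and bay1 below 0.014 m or horizontal distance between cassette1 and bay2 below 0.014 m) and z of cassette1 in the frame of tray between 0.0235 and 0.0285 m and (horizontal distance between cassette2 and bay0 below 0.014 m or horizontal distance between cassette2 and bay1 below 0.014 m or horizontal distance between cassette2 and bay2 below 0.014 m) and z of cassette2 in the frame of tray between 0.0235 and 0.0285 m and (horizontal distance between cassette3 and bay0 below 0.014 m or horizontal distance between cassette3 and bay1 below 0.014 m or horizontal distance between cassette3 and bay2 below 0.014 m) and z of cassette3 in the frame of tray between 0.0235 and 0.0285 m), for 0.2 s.
2. the cover sits over the tray on its foot plate (z of cover in the frame of tray between 0.001 and 0.007 m and horizontal distance between cover and tray below 0.02 m and angle between cover's own z axis and vertical below 0.05 rad and angle between the x axis of cover and the x axis of tray, either way round below 0.15 rad and linear speed of cover below 0.02 m/s), for 0.2 s.
At the end, for the whole second after the job is handed in: Every cassette present rests on a bay floor, marked face up (0.08 rad), centred within 14 mm, height within 2.5 mm; the cover rests on the tray's foot plate within 3 mm, centred within 20 mm, level within 0.05 rad, square within 0.15 rad (either way round) (all of step 1 and all of step 2); the robot touches nothing.
It fails at once if the lab timer is pushed more than 40 mm (distance of timer from where it was at the start of the episode above 0.04 m).
It fails at once if the roll of tape is pushed more than 40 mm (distance of tape from where it was at the start of the episode above 0.04 m).
Of cassette0, cassette1, cassette2, cassette3 only 2 to 3 are there at a start; the rules pass over those that are not, and their reading is None.
At some moment in a run one of cassette0, cassette1, cassette2, cassette3 may be knocked a few centimetres aside while the robot is not near it.
It also fails if it takes over 210 s, if anything falls off the work surface, if the arm or the gripper's body presses on something with over 40 N, if the wrist force passes 120 N, or if a joint passes its speed limit or range.

ROBOT

A 6-joint arm with a two-finger parallel gripper is mounted at the origin on a cart in front of the work surface, level with it; the furniture and walls round the work are solid. World frame = base frame: x ahead of the robot, y to its left, z up, the work surface at z = 0. Lengths are in mm, angles in degrees, forces in N, time in s.
With the tool pointing down it reaches from about 300 to 850 mm from the base axis. Payload 4.2 kg.
Tool frame: the origin (TCP) lies between the finger pads; the fingertips stand 22 mm ahead of it and the grasp point (between the pads) lies 3 mm ahead of it (env.finger_overhang is the distance from the TCP to the fingertips, in mm); z points along the fingers, y is the line along which they close (so a half turn about z gives the same grasp; the last joint's range is limited). The gripper opens to 91 mm and grips with 3 to 60 N. Pads are 32 mm wide; open, the fingers measure 118 mm over their backs; the gripper's body (76 mm by 178 mm) begins 60 mm behind the grasp point.
Start: joints at [72.766, 18.312, 89.639, -0, 72.044, -1.146], TCP at [159.348, 552.494, 235.976] pointing down, gripper open.
Joint ranges: [-177.97, 177.97], [-48.28, 115.42], [12.27, 149.76], [-77.06, 257.06], [2.81, 150.46], [-146.56, 146.56]. Speed limits (degrees/s): [147.25, 147.25, 180, 180, 180, 180].

INTERFACE

Orientations are given as [roll, pitch, yaw] about the fixed x, y, z axes, in that order (R = Rz(yaw) Ry(pitch) Rx(roll)).
In Python, from workcell import state, cams, ticket, look_for, outline_of, env gives the robot as it stands.
- The arm moves only by the tool servo_tool, never from a script. Its argument "steps" is a list of rows, each a list of 3 entries, a list of its own where there are three numbers: the closure in counts, from 0 (fully open) to 255 (shut), then the shift along the tool's x, y, z in mm, then the turn, a rotation vector about the tool's x, y, z in rad. A call has exactly 10 rows; each row shifts and turns the commanded pose from where the row before left it, along the tool's axes as they then stand; what a row does not reach is not made up. A row lasts 1/10 s, in which the tool goes at most 50 mm and 8.59 degrees, less where a joint would pass 70% of its speed; a pose out of reach is approached as far as the arm can. A call with a gripper value outside its range is refused whole. The fingers move at their own pace and stop on an object; "squeeze" is the grip in N (left out, the last holds). Time passes only in rows, so rows that do not move let the fingers close, or fill a call up. It gives the time, the measured TCP pose, the force, the opening and the grip force at its end, in the units of the state.
- state(): the state, without advancing time (a new reading comes with each control period).
- cams.grab_frame(name): name is "side" or "top"; returns a dict with "color" (400x640x3 uint8, red, green, blue), "z_map" (400x640 float32, mm along the optical axis (not along the pixel's ray), 0 where there is no reading), "fovy" (degrees; the focal length in pixels is half the picture's height over the tangent of half this angle, whatever the lens; pixels are square), "cx", "cy" (the principal point, pixels), "eye" and "rotation" of the camera in the world. Camera axes: x right, y up, looking along -z (the intrinsics and any distortion apply to the point x, -y, -z); pixel columns grow to the right and rows downward; lengths in mm; the calibration is good to about 2 mm. A picture is of the moment at which its call begins.
- ticket.job_done(): hands the job in; it is judged then, once.
Trained networks look in a picture, given as the dict that the camera call returned (one of the last four; its "shot" number tells which), for a name from the list of things; names that differ only in an ending like _2 or _b are one class to them, and where a whole thing is asked for, a point or a joint stands for the part that bears it (a point fixed in the world has none). Each returns a list of dicts, best first, with "confidence" (0 to 1); they miss things now and then, are a little off and sometimes report something else, mostly with a low value. They report only what shows in the picture. A call takes as long as a camera call. They do not tell look-alikes from the thing itself.
- look_for(picture, thing): "at" ([column, row] in pixels, amid what is visible of it).
- outline_of(picture, thing): "pixels" (400x640 bool, what is visible of it) and "at" ([column, row] in pixels, amid what is visible of it).
The state is a dict: "time_s": time; "qpos": joint angles; "qvel": joint speeds; "effort": joint torques, N m; "ee_pos": TCP position; "ee_rot": TCP orientation; "force": force on the tool from outside, world axes, zero at the start; "torque": the same for the moment, N m; "gripper_width": finger opening in mm; "gripper_force": force on a finger pad.
Only numpy, scipy, OpenCV 4.12 (cv2) and the standard library are available. Lean on these libraries where they do the work, as an engineer would, in place of code of your own. Each camera call takes 0.05 s, during which the arm holds its last target. There are 200 camera calls.

## Working session

There is one attempt and no reset: what is moved stays moved. The work goes in short steps, Python scripts to look and compute and a tool call to move; the robot and the scene stay as the last step left them, time stands still between calls to the robot, and variables do not carry over. Pictures are saved under pics/ and viewed, at most 14 in all, crops included, and the job is handed in when it is done.

Besides the shell and the picture viewer there is one more tool, called after "Call:" in YAML: its name, and indented under it one key for each argument. servo_tool: Moves the arm, as the interface text tells. Its arguments: {"type":"object","properties":{"steps":{"type":"array","items":{"type":"array"}},"squeeze":{"type":"number"}},"required":["steps"]}

```bash
ls; mkdir -p pics
cat > h.py <<'E'
import numpy as np, cv2
from workcell import state, cams, ticket, look_for, outline_of, env
def pts(f):
    h,w=f["z_map"].shape; F=h/2/np.tan(np.radians(f["fovy"])/2)
    u,v=np.meshgrid(np.arange(w),np.arange(h)); z=f["z_map"].astype(float)
    c=np.stack([(u-f["cx"])/F*z,-(v-f["cy"])/F*z,-z],-1)
    P=c@np.array(f["rotation"]).T+np.array(f["eye"]); P[z<=0]=np.nan
    return P
def save(f,n,crop=None,s=1):
    im=f["color"][...,::-1]
    if crop: a,b,c,d=crop; im=im[b:d,a:c]
    cv2.imwrite("pics/"+n,cv2.resize(im,None,fx=s,fy=s,interpolation=cv2.INTER_CUBIC))
E
python3 - <<'E'
from h import *
s=state(); print(s)
fs={}
for n in("top","side"):
    f=cams.grab_frame(n); fs[n]=f; save(f,n+"0.png"); P=pts(f)
    print(n,{k:v for k,v in f.items() if k not in("color","z_map")})
    for t in("cassette0","tray","stand","cover","cover_bar","timer","tape","bay0"):
        for o in outline_of(f,t):
            m=o["pixels"]; q=P[m]; 
            print(t,round(o["confidence"],2),np.round(o["at"]),m.sum(),np.round(np.nanmedian(q,0)),np.round(np.nanpercentile(q,[2,98],axis=0)).tolist())
E
```

```text
pics
{'time_s': 0.0, 'qpos': array([ 7.27671261e+01,  1.83519898e+01,  8.97061469e+01,  7.22256104e-04,
        7.20432408e+01, -1.14576330e+00]), 'qvel': array([-0.04136112, -0.07929415, -0.03490619, -0.02213042, -0.00115246,
       -0.06285187]), 'effort': array([ 1.38530289e-03, -4.12476289e+01, -2.31965178e+01,  7.27747497e-02,
        4.56528284e-02, -1.47211172e-04]), 'ee_pos': array([159.18914856, 552.04492737, 235.11850265]), 'ee_rot': array([-1.79898656e+02, -2.71368783e-03,  1.63912664e+02]), 'force': array([-1.18374875,  0.30646349,  1.09334196]), 'torque': array([-0.02570059, -0.03759715, -0.01293604]), 'gripper_force': 0.0, 'gripper_width': 91.52088582963546}Traceback (most recent call last):
  File "<stdin>", line 5, in <module>
  File "h.py", line 7, in pts
    P=c@np.array(f["rotation"]).T+np.array(f["eye"]); P[z<=0]=np.nan
      ~~~~~~~~~~~~~~~~~~~~~~~~~~~^~~~~~~~~~~~~~~~~~~
ValueError: operands could not be broadcast together with shapes (400,640) (3,)
```

Run:
```python
from h import *
for n in("top","side"):
    f=cams.grab_frame(n); save(f,n+"0.png")
    print(n,{k:v for k,v in f.items() if k not in("color","z_map")})
```

```text
top {'fovy': 43.35926389723703, 'cx': 318.37207953628695, 'cy': 203.2088520494113, 'eye': array([ 310.4835872 ,  -23.19450929, 1517.50573822]), 'rotation': array([ 10.03559001,   0.26912138, -90.416179  ]), 'shot': 2}
side {'fovy': 55.709476691157484, 'cx': 316.5322165917593, 'cy': 195.76235257935295, 'eye': array([ 399.13814198, -981.95282809,  843.95304115]), 'rotation': array([ 53.28813871,   0.78174359, -10.70145982]), 'shot': 3}
```

View pics/top0.png

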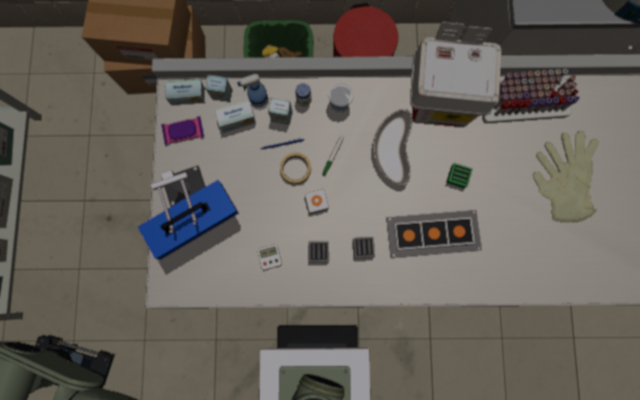

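View pics/side0.png

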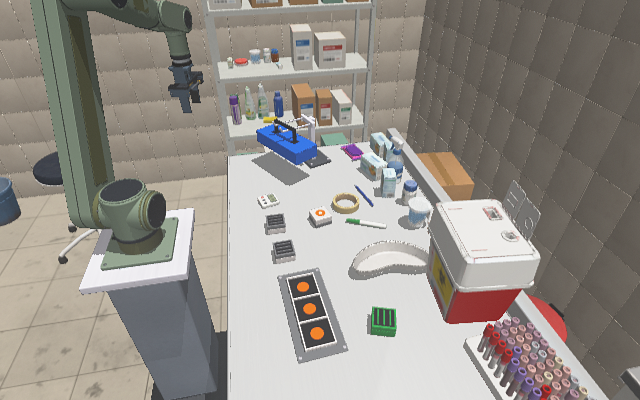

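```bash
sed -i 's/^import numpy.*/&\nfrom scipy.spatial.transform import Rotation as Ro/; s/np.array(f\["rotation"\])/Ro.from_euler("xyz",f["rotation"],degrees=True).as_matrix()/' h.py
python3 - <<'E'
from h import *
for n in("top","side"):
    f=cams.grab_frame(n); P=pts(f)
    for t in("cassette0","tray","stand","cover","cover_bar","timer","tape","bay0"):
        for o in outline_of(f,t):
            m=cv2.erode(o["pixels"].astype(np.uint8),np.ones((3,3)))>0; q=P[m]; q=q[~np.isnan(q[:,0])]
            zt=np.percentile(q[:,2],80) if len(q) else 0
            top=q[abs(q[:,2]-zt)<6]
            r=cv2.minAreaRect(top[:,:2].astype(np.float32)) if len(top)>4 else None
            print(n,t,round(o["confidence"],2),np.round(o["at"]),m.sum(),"ztop",round(zt,1),"rect",r and [np.round(x,1) for x in r],"z",np.round(np.percentile(q[:,2],[2,50,98])) if len(q) else'')
E
```

```text
top cassette0 0.85 [316. 250.] 395 ztop 39.6 rect [array([428.5, -17.5]), array([56.1, 56.3]), np.float64(89.8)] z [30. 37. 43.]
top cassette0 0.84 [458. 178.] 353 ztop 40.0 rect [array([ 655.4, -444.1]), array([54.6, 56.6]), np.float64(70.4)] z [24. 37. 44.]
top cassette0 0.8 [316. 202.] 307 ztop 38.9 rect [array([578.6, -13.3]), array([55.1, 50.4]), np.float64(13.8)] z [30. 36. 43.]
top cassette0 0.71 [362. 246.] 355 ztop 40.0 rect [array([ 439.3, -149.8]), array([55.3, 54.3]), np.float64(3.7)] z [30. 37. 43.]
top tray 0.59 [431. 234.] 3383 ztop 11.9 rect [array([ 482.2, -364.5]), array([116.8, 265.6]), np.float64(4.3)] z [-1.  8. 18.]
top stand 0.86 [178. 185.] 1141 ztop 192.6 rect [array([559.8, 366.7]), array([154. ,  95.1]), np.float64(16.8)] z [  5.  20. 200.]
top stand 0.74 [190. 220.] 3394 ztop 148.8 rect [array([513. , 343.5]), array([102.8, 252.6]), np.float64(31.0)] z [117. 146. 202.]
top cover 0.84 [186. 223.] 3320 ztop 148.8 rect [array([512.6, 343.6]), array([102.2, 253.2]), np.float64(31.0)] z [121. 146. 202.]
top cover_bar 0.83 [192. 220.] 3356 ztop 148.7 rect [array
[... 1434 characters left out ...]
.8, 342. ]), array([102.2, 256. ]), np.float64(30.1)] z [103. 145. 201.]
side timer 0.55 [267. 200.] 129 ztop 16.0 rect [array([419.6, 126.6]), array([54. , 53.8]), np.float64(11.9)] z [10. 14. 18.]
side tape 0.92 [347. 201.] 164 ztop 23.1 rect [array([688.4,  49.8]), array([92.9, 82.8]), np.float64(64.5)] z [ 7. 18. 26.]
side tape 0.33 [321. 213.] 290 ztop 37.0 rect [array([582.5, -15.3]), array([57.7, 55.5]), np.float64(12.8)] z [ 8. 34. 40.]
side tape 0.31 [276. 223.] 262 ztop 37.3 rect [array([430.7, -19.7]), array([52.1, 56.2]), np.float64(0.9)] z [10. 35. 39.]
side bay0 0.89 [312. 315.] 3909 ztop 9.5 rect [array([ 485.2, -363.8]), array([119.3, 273.5]), np.float64(4.3)] z [ 1.  7. 15.]
```

Seen in the top picture: three real cassettes at (317,202) mark up, (318,252) and (363,247) upside down. The green one at (459,176) is the look-alike, to be left alone. Tray (434,234), cover on stand (188,218), timer (270,258), tape (295,168). Next I'll write a move calculator.

```bash
cat >> h.py <<'E'
def R_of(yaw,tilt):
    """tool down with x axis at yaw; tilt>0 swings the fingertips towards +tool x"""
    return Ro.from_euler("xyz",[180,0,yaw],degrees=True)*Ro.from_rotvec([0,np.radians(tilt),0])
def plan(p,yaw,tilt=0,cur=None):
    """p = wanted TCP. Prints: total rotvec, shift to do before (old axes) or after (new axes) the turn"""
    s=state(); p0,R0=(s["ee_pos"],Ro.from_euler("xyz",s["ee_rot"],degrees=True)) if cur is None else cur
    R1=R_of(yaw,tilt); d=np.array(p)-p0
    print("t",round(s["time_s"],1),"to",np.round(p),yaw,tilt,"| rot",np.round((R0.inv()*R1).as_rotvec(),3),"before",np.round(R0.inv().apply(d),1),"after",np.round(R1.inv().apply(d),1))
    return np.array(p,float),R1
E
python3 - <<'E'
from h import *
print(R_of(0,30).as_matrix()[:,2])
c=plan([579,-15,150],104)
plan([579,-15,22],104,cur=c)
E
```

```text
[ 5.00000000e-01 -1.06057524e-16 -8.66025404e-01]
t 1.1 to [579 -15 150] 104 0 | rot [ 0.    -0.     1.046] before [-560.5 -429.    85.9] after [-652.2  269.9   86. ]
t 1.1 to [579 -15  22] 104 0 | rot [0. 0. 0.] before [  0.  -0. 128.] after [  0.  -0. 128.]
```

Call:
servo_tool:
  steps:
    - [0,[-28,-21.4,0],[0,0,0]]
    - [0,[-28,-21.4,0],[0,0,0]]
    - [0,[-28,-21.4,0],[0,0,0]]
    - [0,[-28,-21.4,0],[0,0,0]]
    - [0,[-28,-21.4,0],[0,0,0]]
    - [0,[-28,-21.4,0],[0,0,0]]
    - [0,[-28,-21.4,0],[0,0,0]]
    - [0,[-28,-21.4,0],[0,0,0]]
    - [0,[-28,-21.4,0],[0,0,0]]
    - [0,[-28,-21.4,0],[0,0,0]]

```text
time_s: 2.05
ee_pos: [369.8, 268.1, 236.2]
ee_rot: [180.0, 0.0, 163.9]
force: [0.3, 0.6, 0.1]
gripper_width: 91.5
gripper_force: 0.0
```

Call:
servo_tool:
  steps:
    - [0,[-28,-21.4,6],[0,0,0]]
    - [0,[-28,-21.4,6],[0,0,0]]
    - [0,[-28,-21.4,6],[0,0,0]]
    - [0,[-28,-21.4,6],[0,0,0]]
    - [0,[-28,-21.4,6],[0,0,0]]
    - [0,[-28,-21.4,6],[0,0,0]]
    - [0,[-28,-21.4,6],[0,0,0]]
    - [0,[-28,-21.4,6],[0,0,0]]
    - [0,[-28,-21.4,6],[0,0,0]]
    - [0,[-28,-21.4,6],[0,0,0]]

```text
time_s: 3.05
ee_pos: [579.6, -15.2, 175.7]
ee_rot: [180.0, 0.0, 163.9]
force: [0.8, 0.2, -0.5]
gripper_width: 91.0
gripper_force: 0.0
```

Call:
servo_tool:
  steps:
    - [0,[0,0,0],[0,0,0.105]]
    - [0,[0,0,0],[0,0,0.105]]
    - [0,[0,0,0],[0,0,0.105]]
    - [0,[0,0,0],[0,0,0.105]]
    - [0,[0,0,0],[0,0,0.105]]
    - [0,[0,0,0],[0,0,0.105]]
    - [0,[0,0,0],[0,0,0.105]]
    - [0,[0,0,0],[0,0,0.105]]
    - [0,[0,0,0],[0,0,0.105]]
    - [0,[0,0,0],[0,0,0.105]]

```text
time_s: 4.05
ee_pos: [578.8, -13.9, 176.0]
ee_rot: [180.0, -0.0, 103.5]
force: [-0.9, -0.0, 0.2]
gripper_width: 90.8
gripper_force: 0.0
```

```bash
cat >> h.py <<'E'
def cass(names=("top","side")):
    """cassette outlines with top-face fit, both cameras"""
    for n in names:
        f=cams.grab_frame(n); P=pts(f)
        for o in outline_of(f,"cassette0"):
            if o["confidence"]<.5: continue
            m=cv2.erode(o["pixels"].astype(np.uint8),np.ones((3,3)))>0; q=P[m]; q=q[~np.isnan(q[:,0])]
            if len(q)<30: continue
            zt=np.percentile(q[:,2],80); top=q[abs(q[:,2]-zt)<6]; r=cv2.minAreaRect(top[:,:2].astype(np.float32))
            rgb=f["color"][m].mean(0)
            print(n,round(o["confidence"],2),np.round(o["at"]),"top z",round(zt,1),"xy",np.round(r[0],1),"size",np.round(r[1]),"ang",round(r[2],1),"rgb",np.round(rgb))
    return f
E
python3 - <<'E'
from h import *
cass()
print(state()["qpos"])
c=plan([579,-15,22],104)
E
```

```text
top 0.89 [361. 245.] top z 39.3 xy [ 439.3 -150. ] size [55. 54.] ang 3.5 rgb [59. 57. 56.]
top 0.82 [457. 176.] top z 40.3 xy [ 655.9 -443.1] size [54. 56.] ang 69.2 rgb [36. 68. 41.]
side 0.87 [277. 225.] top z 37.6 xy [431.6 -19.9] size [51. 60.] ang 2.1 rgb [103. 103. 103.]
side 0.79 [384. 320.] top z 37.2 xy [ 657.6 -447.4] size [57. 56.] ang 72.8 rgb [ 74. 120.  84.]
side 0.76 [286. 250.] top z 37.4 xy [ 441.6 -153. ] size [53. 59.] ang 4.6 rgb [117. 116. 117.]
side 0.61 [322. 215.] top z 37.1 xy [580.5 -16.8] size [55. 54.] ang 16.6 rgb [189. 173. 164.]
[-2.51918853e+00  2.11506072e+01  9.44057228e+01  4.19749856e-03
  6.44405659e+01 -1.63971089e+01]
t 4.2 to [579 -15  22] 104 0 | rot [ 0.    -0.    -0.002] before [-1.100e+00 -1.000e-01  1.539e+02] after [-1.100e+00 -1.000e-01  1.539e+02]
```

Call:
servo_tool:
  steps:
    - [0,[0,0,25],[0,0,0]]
    - [0,[0,0,25],[0,0,0]]
    - [0,[0,0,25],[0,0,0]]
    - [0,[0,0,25],[0,0,0]]
    - [0,[0,0,25],[0,0,0]]
    - [0,[0,0,20],[0,0,0]]
    - [0,[0,0,0],[0,0,0]]
    - [255,[0,0,0],[0,0,0]]
    - [255,[0,0,0],[0,0,0]]
    - [255,[0,0,0],[0,0,0]]
  squeeze: 25

```text
time_s: 5.25
ee_pos: [579.7, -13.9, 32.3]
ee_rot: [179.9, 0.0, 103.8]
force: [0.2, 0.4, 0.3]
gripper_width: 70.0
gripper_force: 0.0
```

Call:
servo_tool:
  steps:
    - [255,[0,0,0],[0,0,0]]
    - [255,[0,0,0],[0,0,0]]
    - [255,[0,0,0],[0,0,0]]
    - [255,[0,0,-15],[0,0,0]]
    - [255,[0,0,-25],[0,0,0]]
    - [255,[0,0,-25],[0,0,0]]
    - [255,[0,0,-25],[0,0,0]]
    - [255,[0,0,0],[0,0,0]]
    - [255,[0,0,0],[0,0,0]]
    - [255,[0,0,0],[0,0,0]]

```text
time_s: 6.25
ee_pos: [577.5, -13.9, 119.3]
ee_rot: [-179.8, -0.1, 103.8]
force: [0.1, 0.1, -2.2]
gripper_width: 60.2
gripper_force: 25.0
```

Run:
```python
from h import *
s=state();print(s["qpos"],s["ee_pos"],s["gripper_width"])
# bay far (C) centre
for y in(-76,0,76):
    a=np.radians(4.4); print(483.5-np.sin(a)*y,-364.3+np.cos(a)*y)
plan([489.3,-440,80],94.4)
f=cams.grab_frame("side"); save(f,"side1.png",(200,100,440,380),2)
```

```text
[-2.51961876e+00  2.41399506e+01  9.87136315e+01  1.37263763e-03
  5.73492308e+01 -1.62750724e+01] [577.4977937  -13.89475854 119.29707981] 60.24911615198455
489.3306461376382 -440.07600916924594
483.5 -364.3
477.6693538623618 -288.5239908307541
t 6.2 to [ 489. -440.   80.] 94.4 0 | rot [-0.003 -0.001  0.163] before [-393.  -186.8   39.5] after [-418.1 -120.6   39.3]
```

View pics/side1.png

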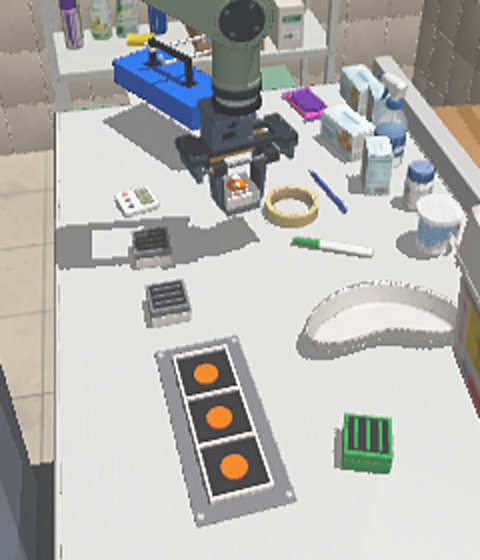

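```bash
cat >> h.py <<'E'
def spots(n):
    f=cams.grab_frame(n); P=pts(f)
    c=f["color"].astype(int); m=((c[...,0]>170)&(c[...,0]-c[...,2]>110)&(c[...,1]<175)).astype(np.uint8)
    k,l,st,_=cv2.connectedComponentsWithStats(m)
    for i in range(1,k):
        q=P[l==i]; 
        if st[i,4]>25: q=q[~np.isnan(q[:,0])]; print(n,st[i,4],np.round(np.mean(q,0),1) if len(q) else '')
E
python3 - <<'E'
from h import *
spots("top");spots("side")
E
```

```text
side 93 [ 479.  -287.4    8.4]
side 520 [1488.4 -236.2 -479.7]
side 111 [ 484.6 -363.1    8.4]
side 131 [ 490.1 -438.6    8.4]
side 27 [ 853.4 -588.6  116.8]
side 27 [ 854.6 -609.5  116.8]
side 28 [ 856.6 -629.7  116.9]
side 34 [ 883.  -711.3  117.3]
```

Call:
servo_tool:
  steps:
    - [255,[0,0,0],[0,0,0.082]]
    - [255,[0,0,0],[0,0,0.082]]
    - [255,[-20,-6,0],[0,0,0]]
    - [255,[-35,-10,0],[0,0,0]]
    - [255,[-35,-10,0],[0,0,0]]
    - [255,[-35,-10,0],[0,0,0]]
    - [255,[-35,-10,0],[0,0,0]]
    - [255,[-35,-10,0],[0,0,0]]
    - [255,[-35,-10,0],[0,0,0]]
    - [255,[-35,-10,0],[0,0,0]]

```text
time_s: 7.4
ee_pos: [522.4, -285.2, 120.1]
ee_rot: [-179.9, -0.1, 94.3]
force: [0.8, 0.4, -0.9]
gripper_width: 60.0
gripper_force: 25.0
```

Call:
servo_tool:
  steps:
    - [255,[-35,-10,0],[0,0,0]]
    - [255,[-35,-10,0],[0,0,0]]
    - [255,[-35,-10,0],[0,0,0]]
    - [255,[-35,-10,0],[0,0,0]]
    - [255,[-14,-4,0],[0,0,0]]
    - [255,[0,0,0],[0,0,0]]
    - [255,[0,0,0],[0,0,0]]
    - [255,[0,0,0],[0,0,0]]
    - [255,[0,0,0],[0,0,0]]
    - [255,[0,0,0],[0,0,0]]

```text
time_s: 8.4
ee_pos: [491.4, -439.8, 121.1]
ee_rot: [180.0, -0.0, 94.4]
force: [-0.0, -0.9, -1.9]
gripper_width: 60.6
gripper_force: 25.0
```

Run:
```python
from h import *
plan([489.2,-439.3,40],94.3)
f=cams.grab_frame("side"); P=pts(f)
for o in outline_of(f,"cassette0"):
    q=P[o["pixels"]]; q=q[~np.isnan(q[:,0])]; print(round(o["confidence"],2),o["at"],np.round(np.percentile(q,[3,50,97],axis=0),0).tolist())
```

```text
t 8.4 to [ 489. -439.   40.] 94.3 0 | rot [ 0.    -0.     0.002] before [ 0.6 -2.2 81.1] after [ 0.7 -2.2 81.1]
0.72 [276.2, 223.3] [[404.0, -48.0, 5.0], [429.0, -40.0, 35.0], [459.0, 9.0, 40.0]]
0.68 [382.5, 321.8] [[626.0, -480.0, 5.0], [656.0, -457.0, 35.0], [687.0, -415.0, 39.0]]
0.61 [316.6, 306.9] [[465.0, -469.0, 92.0], [492.0, -458.0, 124.0], [520.0, -410.0, 128.0]]
0.59 [281.5, 250.8] [[414.0, -181.0, 4.0], [437.0, -159.0, 35.0], [469.0, -122.0, 39.0]]
```

Call:
servo_tool:
  steps:
    - [255,[0.5,-2,25],[0,0,0]]
    - [255,[0,0,25],[0,0,0]]
    - [255,[0,0,20],[0,0,0]]
    - [255,[0,0,10],[0,0,0]]
    - [255,[0,0,0],[0,0,0]]
    - [0,[0,0,0],[0,0,0]]
    - [0,[0,0,0],[0,0,0]]
    - [0,[0,0,0],[0,0,0]]
    - [0,[0,0,0],[0,0,0]]
    - [0,[0,0,-20],[0,0,0]]

```text
time_s: 9.5
ee_pos: [487.5, -439.2, 58.7]
ee_rot: [-179.8, -0.2, 94.4]
force: [0.5, 1.3, -0.3]
gripper_width: 91.0
gripper_force: 0.0
```

Call:
servo_tool:
  steps:
    - [0,[0,0,-30],[0,0,0]]
    - [0,[0,0,-30],[0,0,0]]
    - [0,[30,0,-20],[0,0,0]]
    - [0,[35,0,0],[0,0,0]]
    - [0,[35,0,0],[0,0,0]]
    - [0,[35,0,0],[0,0,0]]
    - [0,[35,0,0],[0,0,0]]
    - [0,[35,0,0],[0,0,0]]
    - [0,[35,0,0],[0,0,0]]
    - [0,[35,0,0],[0,0,0]]

```text
time_s: 10.5
ee_pos: [467.9, -164.9, 141.2]
ee_rot: [180.0, 0.0, 94.3]
force: [1.0, -0.6, 0.9]
gripper_width: 90.8
gripper_force: 0.0
```

Run:
```python
from h import *
s=state(); print(s["ee_pos"],s["ee_rot"],s["qpos"])
f=cass()
save(f,"side2.png",(200,150,440,380),2)
```

```text
[ 467.85258141 -164.94225105  141.24948654] [1.79954549e+02 8.78801606e-03 9.43409314e+01] [-2.07556954e+01  1.60908909e+01  1.07896777e+02  1.36592540e-02
  5.59674453e+01 -2.51042705e+01]
top 0.56 [317. 250.] top z 39.6 xy [427.1 -17.4] size [50. 53.] ang 89.5 rgb [55. 53. 53.]
top 0.55 [458. 177.] top z 39.8 xy [ 656.  -444.6] size [56. 60.] ang 68.5 rgb [36. 67. 41.]
side 0.84 [383. 319.] top z 37.0 xy [ 657.7 -445.8] size [58. 55.] ang 70.7 rgb [ 75. 122.  85.]
side 0.73 [314. 327.] top z 44.8 xy [ 488.1 -439.7] size [58. 57.] ang 3.9 rgb [225. 203. 185.]
side 0.56 [280. 226.] top z 37.1 xy [431.2 -21.4] size [54. 56.] ang 1.5 rgb [118. 117. 119.]
```

View pics/side2.png

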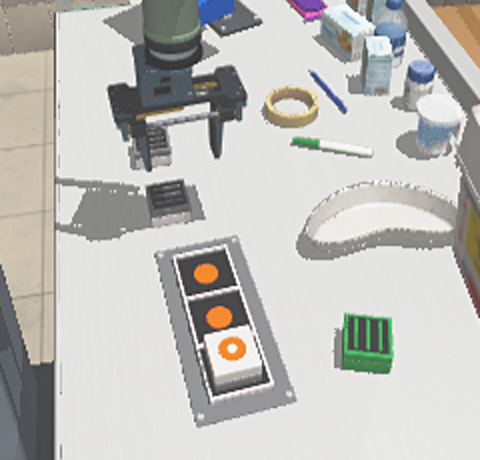

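```bash
cat >> h.py <<'E'
def gplan(g,yaw,tilt=0,cur=None,back=0):
    """like plan but for the grasp point (3 mm ahead of the TCP), optionally backed off along the tool"""
    z=R_of(yaw,tilt).as_matrix()[:,2]
    return plan(np.array(g,float)-(3+back)*z,yaw,tilt,cur)
E
python3 - <<'E'
from h import *
c=gplan([440.4,-151,28],94.4,-45,back=80)
c=gplan([440.4,-151,28],94.4,-45,cur=c)
c=gplan([440.4,-151,108],94.4,-45,cur=c)
c=gplan([440.4,-151,108],94.4,45,cur=c)
c=gplan([440.4,-151,31],94.4,45,cur=c)
E
```

```text
t 10.7 to [436. -92.  87.] 94.4 -45 | rot [ 0.001 -0.785  0.   ] before [ 75.9 -26.7  54.6] after [ 92.3 -26.7 -15. ]
t 10.7 to [ 440. -149.   30.] 94.4 -45 | rot [0. 0. 0.] before [ 0.  0. 80.] after [ 0.  0. 80.]
t 10.7 to [ 440. -149.  110.] 94.4 -45 | rot [0. 0. 0.] before [-56.6   0.  -56.6] after [-56.6   0.  -56.6]
t 10.7 to [ 441. -153.  110.] 94.4 45 | rot [0.    1.571 0.   ] before [-3. -0.  3.] after [-3. -0. -3.]
t 10.7 to [ 441. -153.   33.] 94.4 45 | rot [0. 0. 0.] before [-54.4  -0.   54.4] after [-54.4  -0.   54.4]
```

Call:
servo_tool:
  steps:
    - [0,[0,0,0],[0,-0.131,0]]
    - [0,[0,0,0],[0,-0.131,0]]
    - [0,[0,0,0],[0,-0.131,0]]
    - [0,[0,0,0],[0,-0.131,0]]
    - [0,[0,0,0],[0,-0.131,0]]
    - [0,[0,0,0],[0,-0.131,0]]
    - [0,[31,-9,-5],[0,0,0]]
    - [0,[31,-9,-5],[0,0,0]]
    - [0,[30,-8.7,-5],[0,0,0]]
    - [0,[0,0,0],[0,0,0]]

```text
time_s: 11.7
ee_pos: [435.2, -91.8, 84.5]
ee_rot: [-179.7, 45.0, 94.7]
force: [0.4, -0.1, -0.1]
gripper_width: 91.0
gripper_force: 0.0
```

Run:
```python
from h import *
print(state()["qpos"],state()["ee_pos"],state()["ee_rot"])
cass(("side",))
c=gplan([440.4,-151,28],94.4,-45)
```

```text
[ 15.65378428  24.7011631  124.65303712 -55.23443373  57.51781856
  53.36552412] [435.1641591  -91.84948938  84.51765514] [-179.68456997   44.99005611   94.67128073]
side 0.89 [384. 318.] top z 37.2 xy [ 658.3 -447.3] size [57. 57.] ang 71.7 rgb [ 74. 120.  84.]
side 0.72 [313. 140.] top z 185.9 xy [608.3 365.5] size [17. 69.] ang 22.5 rgb [143. 143. 148.]
side 0.69 [317. 328.] top z 44.7 xy [ 487.3 -439.6] size [56. 60.] ang 5.1 rgb [227. 204. 186.]
side 0.59 [285. 253.] top z 37.1 xy [ 441.1 -153. ] size [52. 54.] ang 5.2 rgb [116. 115. 117.]
side 0.53 [279. 225.] top z 37.3 xy [430.3 -20.6] size [52. 57.] ang 1.4 rgb [ 99.  99. 100.]
t 11.8 to [ 440. -149.   30.] 94.4 -45 | rot [-0.     0.001 -0.   ] before [ 0.4 -0.6 79.2] after [ 0.4 -0.7 79.2]
```

Reachable. Go in along the tool, grip, lift, and turn.

Call:
servo_tool:
  steps:
    - [0,[0,-0.5,25],[0,0,0]]
    - [0,[0,0,25],[0,0,0]]
    - [0,[0,0,20],[0,0,0]]
    - [0,[0,0,9],[0,0,0]]
    - [255,[0,0,0],[0,0,0]]
    - [255,[0,0,0],[0,0,0]]
    - [255,[0,0,0],[0,0,0]]
    - [255,[0,0,0],[0,0,0]]
    - [255,[0,0,0],[0,0,0]]
    - [255,[0,0,0],[0,0,0]]
  squeeze: 40

```text
time_s: 12.8
ee_pos: [440.2, -148.2, 31.2]
ee_rot: [179.9, 45.0, 94.3]
force: [0.5, 3.0, 4.8]
gripper_width: 59.9
gripper_force: 40.0
```

Call:
servo_tool:
  steps:
    - [255,[0,0,0],[0,0,0]]
    - [255,[-14,0,-14],[0,0,0]]
    - [255,[-20,0,-20],[0,0,0]]
    - [255,[-20,0,-20],[0,0,0]]
    - [255,[0,0,0],[0,0.131,0]]
    - [255,[0,0,0],[0,0.131,0]]
    - [255,[0,0,0],[0,0.131,0]]
    - [255,[0,0,0],[0,0.131,0]]
    - [255,[0,0,0],[0,0.131,0]]
    - [255,[0,0,0],[0,0.131,0]]

```text
time_s: 13.8
ee_pos: [438.7, -148.1, 107.2]
ee_rot: [-180.0, 0.6, 94.4]
force: [-0.9, 0.1, -1.5]
gripper_width: 59.7
gripper_force: 40.0
```

Call:
servo_tool:
  steps:
    - [255,[0,0,0],[0,0.131,0]]
    - [255,[0,0,0],[0,0.131,0]]
    - [255,[0,0,0],[0,0.131,0]]
    - [255,[0,0,0],[0,0.131,0]]
    - [255,[0,0,0],[0,0.131,0]]
    - [255,[0,0,0],[0,0.131,0]]
    - [255,[0,0,0],[0,0,0]]
    - [255,[0,0,0],[0,0,0]]
    - [255,[0,0,0],[0,0,0]]
    - [255,[0,0,0],[0,0,0]]

```text
time_s: 14.8
ee_pos: [438.9, -147.8, 107.5]
ee_rot: [-179.9, -44.0, 94.3]
force: [0.1, -0.0, -1.1]
gripper_width: 59.9
gripper_force: 40.0
```

Run:
```python
from h import *
print(state()["qpos"])
f=cams.grab_frame("side"); P=pts(f); save(f,"side3.png",(200,130,400,330),3)
for o in outline_of(f,"cassette0"):
    q=P[o["pixels"]]; q=q[~np.isnan(q[:,0])]; print(round(o["confidence"],2),o["at"],np.round(np.percentile(q,[3,50,97],axis=0),0).tolist())
c=gplan([440.4,-151,31],94.4,45)
```

```text
[-39.81318235  31.27343448 103.78932606  30.29131266  80.42162185
 -59.04603405]
0.74 [316.5, 326.8] [[459.0, -468.0, 14.0], [488.0, -449.0, 43.0], [517.0, -411.0, 46.0]]
0.61 [382.1, 318.9] [[626.0, -479.0, 7.0], [656.0, -457.0, 36.0], [686.0, -420.0, 39.0]]
0.5 [305.7, 305.4] [[425.0, -496.0, 1.0], [481.0, -362.0, 6.0], [546.0, -235.0, 14.0]]
t 14.9 to [ 441. -153.   33.] 94.4 45 | rot [-0.001  0.017 -0.001] before [-55.5   1.3  49.8] after [-56.3   1.2  48.8]
```

View pics/side3.png

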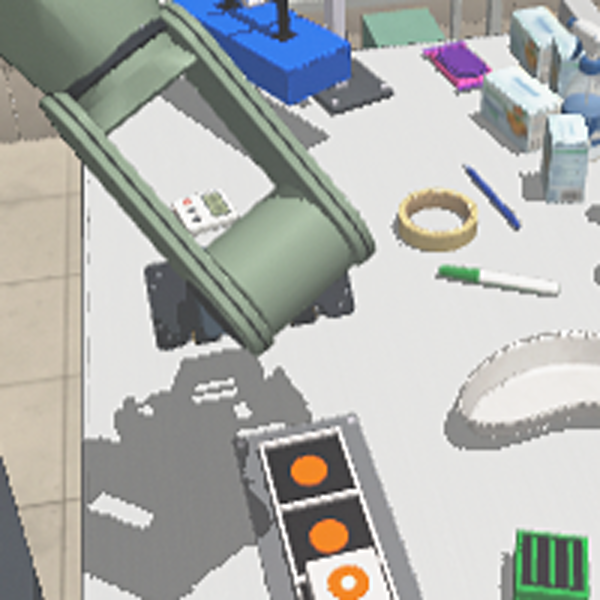

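Call:
servo_tool:
  steps:
    - [255,[0,0,0],[0,0.017,0]]
    - [255,[-14,0,14],[0,0,0]]
    - [255,[-14,0,14],[0,0,0]]
    - [255,[-14,0,14],[0,0,0]]
    - [255,[-7,0,7],[0,0,0]]
    - [255,[-3,0,3],[0,0,0]]
    - [255,[0,0,0],[0,0,0]]
    - [255,[0,0,0],[0,0,0]]
    - [255,[0,0,0],[0,0,0]]
    - [255,[0,0,0],[0,0,0]]

```text
time_s: 15.9
ee_pos: [438.9, -148.7, 33.6]
ee_rot: [-179.9, -45.1, 94.2]
force: [0.1, 0.4, -1.3]
gripper_width: 59.8
gripper_force: 40.0
```

Run:
```python
from h import *
c=gplan([440.4,-151,30],94.4,45)
```

```text
t 15.9 to [ 441. -153.   32.] 94.4 45 | rot [ 0.    -0.001 -0.002] before [-4.2  1.3 -2.1] after [-4.2  1.3 -2.1]
```

Call:
servo_tool:
  steps:
    - [255,[-1,0,1],[0,0,0]]
    - [255,[0,0,0],[0,0,0]]
    - [0,[0,0,0],[0,0,0]]
    - [0,[0,0,0],[0,0,0]]
    - [0,[0,0,0],[0,0,0]]
    - [0,[0,0,0],[0,0,0]]
    - [0,[0,0,-15],[0,0,0]]
    - [0,[0,0,-25],[0,0,0]]
    - [0,[0,0,-25],[0,0,0]]
    - [0,[15,0,-25],[0,0,0]]

```text
time_s: 16.9
ee_pos: [442.7, -202.6, 105.6]
ee_rot: [-179.7, -45.1, 94.0]
force: [-0.1, 0.4, 0.1]
gripper_width: 91.6
gripper_force: 0.0
```

Call:
servo_tool:
  steps:
    - [0,[30,0,-30],[0,0,0]]
    - [0,[0,0,0],[0,-0.131,0]]
    - [0,[0,0,0],[0,-0.131,0]]
    - [0,[0,0,0],[0,-0.131,0]]
    - [0,[0,0,0],[0,-0.131,0]]
    - [0,[0,0,0],[0,-0.131,0]]
    - [0,[0,0,0],[0,-0.131,0]]
    - [0,[0,0,0],[0,0,0]]
    - [0,[0,0,0],[0,0,0]]
    - [0,[0,0,0],[0,0,0]]

```text
time_s: 17.9
ee_pos: [443.1, -202.3, 148.1]
ee_rot: [-179.8, -0.2, 94.3]
force: [-0.7, -0.2, 0.3]
gripper_width: 91.2
gripper_force: 0.0
```

Run:
```python
from h import *
s=state();print(s["ee_pos"],s["ee_rot"])
for n in("top","side"):
    f=cams.grab_frame(n); P=pts(f)
    if n=="top": save(f,"top4.png",(260,170,500,310),3)
    m=(P[...,2]>50)&(P[...,2]<70)&(abs(P[...,0]-440)<60)&(P[...,1]>-190)&(P[...,1]<-90)
    q=P[m]; print(n,m.sum(), cv2.minAreaRect(q[:,:2].astype(np.float32)) if m.sum()>5 else '', np.median(q[:,2]))
cass()
```

```text
[ 443.13249509 -202.28555873  148.06080874] [-1.79846393e+02 -1.57333574e-01  9.42527700e+01]
top 246 ((435.4413146972656, -138.55670166015625), (60.07529067993164, 36.464324951171875), 3.991790294647217) 60.026129701030186
side 199 ((437.1643981933594, -138.58163452148438), (58.80632781982422, 36.41920471191406), 5.447720527648926) 59.476352569455685
top 0.96 [462. 231.] top z 47.4 xy [ 485.4 -437.2] size [56. 58.] ang 4.8 rgb [147. 130. 119.]
top 0.95 [316. 248.] top z 39.6 xy [428.5 -17.4] size [56. 56.] ang 89.6 rgb [58. 56. 55.]
top 0.82 [458. 176.] top z 39.8 xy [ 655.1 -445.6] size [58. 58.] ang 71.2 rgb [38. 68. 42.]
top 0.52 [360. 246.] top z 62.7 xy [ 434.4 -136.4] size [32. 55.] ang 89.1 rgb [126. 123. 122.]
side 0.84 [318. 326.] top z 44.8 xy [ 486.8 -439.9] size [55. 57.] ang 4.7 rgb [225. 202. 183.]
side 0.84 [282. 246.] top z 59.4 xy [ 435.5 -140.3] size [55. 33.] ang 6.5 rgb [116. 115. 116.]
side 0.83 [384. 319.] top z 37.2 xy [ 656.1 -447.3] size [57. 52.] ang 71.7 rgb [ 74. 119.  84.]
side 0.51 [276. 224.] top z 37.8 xy [432.7 -24.4] size [53. 55.] ang 80.9 rgb [124. 123. 125.]
```

View pics/top4.png

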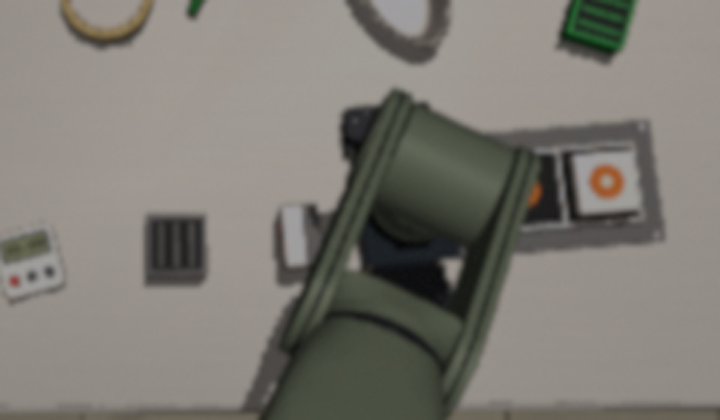

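Run:
```python
from h import *
g=[437,-127.7,36]
c=gplan(g,94.4,-45,back=70)
c=gplan(g,94.4,-45,cur=c)
```

```text
t 18.2 to [433. -76.  88.] 94.4 -45 | rot [-0.004 -0.787 -0.002] before [126.3  -0.3  60.5] after [ 1.32e+02 -1.00e-01 -4.67e+01]
t 18.2 to [ 437. -126.   38.] 94.4 -45 | rot [0. 0. 0.] before [-0.  0. 70.] after [-0.  0. 70.]
```

Call:
servo_tool:
  steps:
    - [0,[31.5,0,0],[0,0,0]]
    - [0,[31.5,0,0],[0,0,0]]
    - [0,[31.5,0,0],[0,0,0]]
    - [0,[31.5,0,0],[0,0,0]]
    - [0,[0,0,0],[0,-0.131,0]]
    - [0,[0,0,0],[0,-0.131,0]]
    - [0,[0,0,0],[0,-0.131,0]]
    - [0,[0,0,0],[0,-0.131,0]]
    - [0,[0,0,0],[0,-0.131,0]]
    - [0,[0,0,0],[0,-0.131,0]]

```text
time_s: 19.2
ee_pos: [434.2, -75.6, 149.1]
ee_rot: [180.0, 45.2, 94.3]
force: [-0.6, 0.1, -0.4]
gripper_width: 91.0
gripper_force: 0.0
```

Call:
servo_tool:
  steps:
    - [0,[21,0,21],[0,0,0]]
    - [0,[21,0,21],[0,0,0]]
    - [0,[0,0,0],[0,0,0]]
    - [0,[0,0,0],[0,0,0]]
    - [0,[0,0,0],[0,0,0]]
    - [0,[0,0,0],[0,0,0]]
    - [0,[0,0,0],[0,0,0]]
    - [0,[0,0,0],[0,0,0]]
    - [0,[0,0,0],[0,0,0]]
    - [0,[0,0,0],[0,0,0]]

```text
time_s: 20.2
ee_pos: [433.4, -76.0, 89.2]
ee_rot: [-179.8, 45.0, 94.4]
force: [-0.9, 0.4, 0.0]
gripper_width: 91.4
gripper_force: 0.0
```

Run:
```python
from h import *
c=gplan([437,-127.7,36],94.4,-45)
```

```text
t 20.2 to [ 437. -126.   38.] 94.4 -45 | rot [-0.003 -0.001  0.   ] before [ 0.9 -0.1 71.3] after [ 0.9 -0.3 71.3]
```

Call:
servo_tool:
  steps:
    - [0,[0.5,0,25],[0,0,0]]
    - [0,[0.5,0,25],[0,0,0]]
    - [0,[0,0,15],[0,0,0]]
    - [0,[0,0,6],[0,0,0]]
    - [255,[0,0,0],[0,0,0]]
    - [255,[0,0,0],[0,0,0]]
    - [255,[0,0,0],[0,0,0]]
    - [255,[0,0,0],[0,0,0]]
    - [255,[0,0,0],[0,0,0]]
    - [255,[0,0,0],[0,0,0]]

```text
time_s: 21.2
ee_pos: [437.3, -125.0, 38.5]
ee_rot: [-179.9, 45.0, 94.4]
force: [0.1, 2.4, 3.7]
gripper_width: 59.9
gripper_force: 40.0
```

Call:
servo_tool:
  steps:
    - [255,[0,0,0],[0,0,0]]
    - [255,[-14,0,-14],[0,0,0]]
    - [255,[-20,0,-20],[0,0,0]]
    - [255,[-20,0,-20],[0,0,0]]
    - [255,[0,0,0],[0,0.131,0]]
    - [255,[0,0,0],[0,0.131,0]]
    - [255,[0,0,0],[0,0.131,0]]
    - [255,[0,0,0],[0,0.131,0]]
    - [255,[0,0,0],[0,0.131,0]]
    - [255,[0,0,0],[0,0.131,0]]

```text
time_s: 22.2
ee_pos: [437.0, -125.2, 115.0]
ee_rot: [-180.0, -0.2, 94.3]
force: [-0.0, -0.3, -0.9]
gripper_width: 60.2
gripper_force: 40.0
```

Call:
servo_tool:
  steps:
    - [255,[0,0,0],[0,0.131,0]]
    - [255,[0,0,0],[0,0.131,0]]
    - [255,[0,0,0],[0,0.131,0]]
    - [255,[0,0,0],[0,0.131,0]]
    - [255,[0,0,0],[0,0.131,0]]
    - [255,[0,0,0],[0,0.131,0]]
    - [255,[0,0,0],[0,0,0]]
    - [255,[0,0,0],[0,0,0]]
    - [255,[0,0,0],[0,0,0]]
    - [255,[0,0,0],[0,0,0]]

```text
time_s: 23.2
ee_pos: [437.0, -124.5, 115.3]
ee_rot: [-179.9, -44.8, 94.3]
force: [-0.1, -0.2, -1.1]
gripper_width: 59.8
gripper_force: 40.0
```

Run:
```python
from h import *
s=state();p=s["ee_pos"];R=Ro.from_euler("xyz",s["ee_rot"],degrees=True)
g=p+3*R.as_matrix()[:,2]; print(g,s["gripper_width"])
c=gplan([g[0],g[1],29.5],94.4,45)
```

```text
[ 436.86288739 -122.38839506  113.13349221] 59.80991434532801
t 23.2 to [ 437. -125.   32.] 94.4 45 | rot [-0.001  0.003 -0.001] before [-59.    0.1  59.3] after [-59.1  -0.   59.1]
```

Call:
servo_tool:
  steps:
    - [255,[-15,0,15],[0,0,0]]
    - [255,[-15,0,15],[0,0,0]]
    - [255,[-15,0,15],[0,0,0]]
    - [255,[-9,0,9],[0,0,0]]
    - [255,[-4,0,4],[0,0,0]]
    - [255,[-1,0,1],[0,0,0]]
    - [255,[0,0,0],[0,0,0]]
    - [0,[0,0,0],[0,0,0]]
    - [0,[0,0,0],[0,0,0]]
    - [0,[0,0,0],[0,0,0]]

```text
time_s: 24.2
ee_pos: [437.0, -125.5, 31.4]
ee_rot: [-179.8, -44.9, 94.2]
force: [0.1, 0.0, -0.9]
gripper_width: 80.7
gripper_force: 0.0
```

Call:
servo_tool:
  steps:
    - [0,[0,0,0],[0,0,0]]
    - [0,[0,0,-15],[0,0,0]]
    - [0,[0,0,-25],[0,0,0]]
    - [0,[0,0,-30],[0,0,0]]
    - [0,[0,0,-30],[0,-0.131,0]]
    - [0,[0,0,0],[0,-0.131,0]]
    - [0,[0,0,0],[0,-0.131,0]]
    - [0,[0,0,0],[0,-0.131,0]]
    - [0,[0,0,0],[0,-0.131,0]]
    - [0,[0,0,0],[0,-0.131,0]]

```text
time_s: 25.2
ee_pos: [442.5, -196.0, 102.6]
ee_rot: [-180.0, 0.4, 94.3]
force: [-1.2, 0.9, -1.0]
gripper_width: 90.8
gripper_force: 0.0
```

Run:
```python
from h import *
s=state();print(s["ee_pos"],s["ee_rot"])
cass()
plan([437,-116,31],94.4)
```

```text
[ 442.46882098 -196.02452513  102.58800966] [-179.96544642    0.36569329   94.26379048]
top 0.94 [351. 249.] top z 39.8 xy [ 433.6 -119.1] size [53. 56.] ang 89.5 rgb [155. 136. 126.]
top 0.89 [460. 234.] top z 48.1 xy [ 485.1 -436.2] size [56. 57.] ang 4.0 rgb [145. 128. 117.]
top 0.82 [315. 250.] top z 39.2 xy [428.5 -19. ] size [56. 53.] ang 0.1 rgb [58. 56. 55.]
top 0.73 [458. 178.] top z 40.3 xy [ 654.7 -444.4] size [57. 56.] ang 70.0 rgb [36. 66. 40.]
side 0.87 [279. 244.] top z 36.8 xy [ 434.2 -122.1] size [54. 55.] ang 3.0 rgb [207. 186. 168.]
side 0.7 [318. 327.] top z 44.8 xy [ 488.3 -439.8] size [58. 57.] ang 5.0 rgb [224. 203. 185.]
side 0.56 [383. 319.] top z 37.2 xy [ 657.7 -446.8] size [58. 55.] ang 72.2 rgb [ 74. 119.  84.]
t 25.4 to [ 437 -116   31] 94.4 0 | rot [-0.003 -0.001 -0.   ] before [79.4  0.9 71. ] after [79.4  0.7 70.9]
```

Call:
servo_tool:
  steps:
    - [0,[26,-0.7,0],[0,0,0]]
    - [0,[26,-0.7,0],[0,0,0]]
    - [0,[24,-0.7,0],[0,0,0]]
    - [0,[0,0,25],[0,0,0]]
    - [0,[0,0,25],[0,0,0]]
    - [0,[0,0,15],[0,0,0]]
    - [0,[0,0,6],[0,0,0]]
    - [255,[0,0,0],[0,0,0]]
    - [255,[0,0,0],[0,0,0]]
    - [255,[0,0,0],[0,0,0]]
  squeeze: 25

```text
time_s: 26.4
ee_pos: [435.0, -120.8, 31.3]
ee_rot: [-179.9, 0.1, 94.3]
force: [0.4, -0.1, 0.1]
gripper_width: 70.0
gripper_force: 0.0
```

Call:
servo_tool:
  steps:
    - [255,[0,0,0],[0,0,0]]
    - [255,[0,0,0],[0,0,0]]
    - [255,[0,0,0],[0,0,0]]
    - [255,[0,0,-10],[0,0,0]]
    - [255,[0,0,-25],[0,0,0]]
    - [255,[0,0,-25],[0,0,0]]
    - [255,[0,0,0],[0,0,0]]
    - [255,[0,0,0],[0,0,0]]
    - [255,[0,0,0],[0,0,0]]
    - [255,[0,0,0],[0,0,0]]

```text
time_s: 27.4
ee_pos: [433.6, -119.9, 89.6]
ee_rot: [-179.7, 0.0, 94.3]
force: [-0.7, 0.5, -0.0]
gripper_width: 59.6
gripper_force: 25.0
```

Run:
```python
from h import *
plan([484,-364,60],94.3)
```

```text
t 27.4 to [ 484 -364   60] 94.3 0 | rot [-0.005  0.     0.   ] before [-247.1   32.1   29.5] after [-247.1   31.9   29.6]
```

Call:
servo_tool:
  steps:
    - [255,[-31,4,0],[0,0,0]]
    - [255,[-31,4,0],[0,0,0]]
    - [255,[-31,4,0],[0,0,0]]
    - [255,[-31,4,0],[0,0,0]]
    - [255,[-31,4,0],[0,0,0]]
    - [255,[-31,4,0],[0,0,0]]
    - [255,[-31,4,0],[0,0,0]]
    - [255,[-30,4,0],[0,0,0]]
    - [255,[0,0,0],[0,0,0]]
    - [255,[0,0,0],[0,0,0]]

```text
time_s: 28.4
ee_pos: [484.2, -364.0, 89.4]
ee_rot: [-179.7, -0.1, 94.2]
force: [-0.0, 0.4, -1.1]
gripper_width: 59.8
gripper_force: 25.0
```

Run:
```python
from h import *
plan([484,-364,41],94.3)
cass(("side",))
```

```text
t 28.4 to [ 484 -364   41] 94.3 0 | rot [-0.005 -0.001 -0.001] before [-0.   0.  48.4] after [ 0.  -0.2 48.4]
side 0.63 [309. 295.] top z 94.9 xy [ 483.9 -370.7] size [55. 44.] ang 5.8 rgb [168. 148. 135.]
side 0.59 [317. 325.] top z 44.8 xy [ 487.8 -439.4] size [58. 58.] ang 5.3 rgb [223. 201. 183.]
side 0.55 [382. 318.] top z 37.5 xy [ 657.9 -446.1] size [58. 53.] ang 69.2 rgb [ 74. 118.  84.]
side 0.54 [279. 223.] top z 37.5 xy [430.4 -19.2] size [53. 57.] ang 2.5 rgb [114. 113. 114.]
```

Call:
servo_tool:
  steps:
    - [255,[0,0,20],[0,0,0]]
    - [255,[0,0,18],[0,0,0]]
    - [255,[0,0,10],[0,0,0]]
    - [255,[0,0,0],[0,0,0]]
    - [0,[0,0,0],[0,0,0]]
    - [0,[0,0,0],[0,0,0]]
    - [0,[0,0,0],[0,0,0]]
    - [0,[0,0,0],[0,0,0]]
    - [0,[0,0,-20],[0,0,0]]
    - [0,[0,0,-30],[0,0,0]]

```text
time_s: 29.5
ee_pos: [483.8, -363.3, 91.8]
ee_rot: [-179.7, -0.1, 94.3]
force: [0.5, -0.6, -0.3]
gripper_width: 91.2
gripper_force: 0.0
```

Call:
servo_tool:
  steps:
    - [0,[0,0,-30],[0,0,0]]
    - [0,[30,0,-20],[0,0,0]]
    - [0,[35,0,0],[0,0,0]]
    - [0,[35,0,0],[0,0,0]]
    - [0,[35,0,0],[0,0,0]]
    - [0,[35,0,0],[0,0,0]]
    - [0,[35,0,0],[0,0,0]]
    - [0,[35,0,0],[0,0,0]]
    - [0,[35,0,0],[0,0,0]]
    - [0,[0,0,0],[0,0,0]]

```text
time_s: 30.5
ee_pos: [463.6, -86.8, 142.8]
ee_rot: [-179.8, -0.0, 94.5]
force: [-0.3, -0.0, 0.2]
gripper_width: 91.0
gripper_force: 0.0
```

Run:
```python
from h import *
cass()
print(state()["ee_pos"])
gplan([430,-19.5,28],91,-45,back=80)
```

```text
top 0.92 [434. 230.] top z 47.8 xy [ 480.5 -360.2] size [56. 56.] ang 3.6 rgb [154. 136. 125.]
top 0.82 [458. 178.] top z 39.9 xy [ 656.8 -445.7] size [59. 59.] ang 71.9 rgb [38. 67. 42.]
top 0.69 [313. 252.] top z 38.7 xy [427.2 -18.9] size [53. 53.] ang 89.7 rgb [53. 52. 51.]
top 0.61 [460. 232.] top z 48.0 xy [ 485.6 -437.9] size [55. 57.] ang 4.2 rgb [146. 129. 118.]
side 0.94 [317. 324.] top z 44.8 xy [ 488.4 -438.9] size [59. 60.] ang 3.8 rgb [224. 203. 187.]
side 0.62 [383. 321.] top z 37.1 xy [ 657.5 -446. ] size [58. 55.] ang 70.2 rgb [ 74. 121.  84.]
side 0.6 [277. 226.] top z 37.4 xy [429.3 -20.5] size [49. 54.] ang 0.9 rgb [106. 105. 106.]
[464.81523313 -90.6323085  142.76028349]
t 30.7 to [429.  39.  87.] 91 -45 | rot [ 0.021 -0.783  0.055] before [132.2 -26.   55.9] after [131.9 -33.6 -52.6]
```

Call:
servo_tool:
  steps:
    - [0,[33,-6.5,0],[0,0,0]]
    - [0,[33,-6.5,0],[0,0,0]]
    - [0,[33,-6.5,0],[0,0,0]]
    - [0,[33,-6.5,0],[0,0,0.06]]
    - [0,[0,0,0],[0,-0.131,0]]
    - [0,[0,0,0],[0,-0.131,0]]
    - [0,[0,0,0],[0,-0.131,0]]
    - [0,[0,0,0],[0,-0.131,0]]
    - [0,[0,0,0],[0,-0.131,0]]
    - [0,[0,0,0],[0,-0.131,0]]

```text
time_s: 31.7
ee_pos: [429.8, 39.7, 142.9]
ee_rot: [-180.0, 45.3, 90.8]
force: [-0.4, -0.3, -0.5]
gripper_width: 91.1
gripper_force: 0.0
```

Call:
servo_tool:
  steps:
    - [0,[19,0,19],[0,0,0]]
    - [0,[19,0,19],[0,0,0]]
    - [0,[0,0,0],[0,0,0]]
    - [0,[0,0,0],[0,0,0]]
    - [0,[0,0,0],[0,0,0]]
    - [0,[0,0,0],[0,0,0]]
    - [0,[0,0,0],[0,0,0]]
    - [0,[0,0,0],[0,0,0]]
    - [0,[0,0,0],[0,0,0]]
    - [0,[0,0,0],[0,0,0]]

```text
time_s: 32.7
ee_pos: [428.5, 39.8, 88.8]
ee_rot: [-179.8, 45.1, 91.0]
force: [0.4, -0.4, 0.2]
gripper_width: 91.4
gripper_force: 0.0
```

Run:
```python
from h import *
print(state()["qpos"],state()["ee_rot"])
cass(("side",))
gplan([430,-19.5,28],91,-45)
```

```text
[ 30.28745491  27.86700238 116.40646048 -41.52176658  68.34350343
  56.6737455 ] [-179.80001127   45.09619054   91.01098801]
side 0.86 [316. 325.] top z 44.9 xy [ 487.9 -440. ] size [57. 57.] ang 6.0 rgb [222. 200. 182.]
side 0.8 [309. 304.] top z 45.0 xy [ 482.  -363.3] size [56. 57.] ang 5.0 rgb [227. 204. 187.]
side 0.73 [277. 224.] top z 37.2 xy [430.8 -18.8] size [53. 57.] ang 1.5 rgb [113. 112. 114.]
t 32.8 to [430. -17.  30.] 91 -45 | rot [-0.003  0.002  0.   ] before [ 1.1  0.8 81.8] after [ 1.   0.5 81.9]
```

Call:
servo_tool:
  steps:
    - [0,[1,0.5,25],[0,0,0]]
    - [0,[0,0,25],[0,0,0]]
    - [0,[0,0,20],[0,0,0]]
    - [0,[0,0,11.5],[0,0,0]]
    - [255,[0,0,0],[0,0,0]]
    - [255,[0,0,0],[0,0,0]]
    - [255,[0,0,0],[0,0,0]]
    - [255,[0,0,0],[0,0,0]]
    - [255,[0,0,0],[0,0,0]]
    - [255,[0,0,0],[0,0,0]]
  squeeze: 40

```text
time_s: 33.8
ee_pos: [430.2, -16.7, 30.9]
ee_rot: [-179.9, 45.1, 91.0]
force: [-0.4, 4.0, 4.5]
gripper_width: 60.0
gripper_force: 39.9
```

Call:
servo_tool:
  steps:
    - [255,[0,0,0],[0,0,0]]
    - [255,[-14,0,-14],[0,0,0]]
    - [255,[-20,0,-20],[0,0,0]]
    - [255,[-20,0,-20],[0,0,0]]
    - [255,[0,0,0],[0,0.131,0]]
    - [255,[0,0,0],[0,0.131,0]]
    - [255,[0,0,0],[0,0.131,0]]
    - [255,[0,0,0],[0,0.131,0]]
    - [255,[0,0,0],[0,0.131,0]]
    - [255,[0,0,0],[0,0.131,0]]

```text
time_s: 34.8
ee_pos: [429.6, -17.0, 107.3]
ee_rot: [-179.9, -0.2, 90.9]
force: [-0.9, 0.1, -1.9]
gripper_width: 60.0
gripper_force: 39.9
```

Call:
servo_tool:
  steps:
    - [255,[0,0,0],[0,0.131,0]]
    - [255,[0,0,0],[0,0.131,0]]
    - [255,[0,0,0],[0,0.131,0]]
    - [255,[0,0,0],[0,0.131,0]]
    - [255,[0,0,0],[0,0.131,0]]
    - [255,[0,0,0],[0,0.131,0]]
    - [255,[0,0,0],[0,0,0]]
    - [255,[0,0,0],[0,0,0]]
    - [255,[0,0,0],[0,0,0]]
    - [255,[0,0,0],[0,0,0]]

```text
time_s: 35.8
ee_pos: [429.8, -16.3, 107.5]
ee_rot: [-179.9, -44.9, 90.9]
force: [0.6, 0.2, -0.9]
gripper_width: 60.4
gripper_force: 39.9
```

Run:
```python
from h import *
s=state();p=s["ee_pos"];R=Ro.from_euler("xyz",s["ee_rot"],degrees=True)
g=p+3*R.as_matrix()[:,2]; print(g,s["gripper_width"],s["qpos"])
c=gplan([g[0],g[1]-40,30.5],91,45)
```

```text
[429.72928637 -14.15808293 105.40940595] 60.37111133399617 [-30.02785035  25.7180501  116.15551523  39.83650533  70.55904777
 -55.77929067]
t 35.8 to [430. -56.  33.] 91 45 | rot [-0.001  0.003 -0.001] before [-81.2  -0.6  24.9] after [-81.3  -0.7  24.7]
```

Call:
servo_tool:
  steps:
    - [255,[-28,0,-28],[0,0,0]]
    - [255,[-15,0,15],[0,0,0]]
    - [255,[-15,0,15],[0,0,0]]
    - [255,[-13,0,13],[0,0,0]]
    - [255,[-6,0,6],[0,0,0]]
    - [255,[-3.5,0,3.5],[0,0,0]]
    - [255,[0,0,0],[0,0,0]]
    - [255,[0,0,0],[0,0,0]]
    - [255,[-0.5,0,0.5],[0,0,0]]
    - [255,[0,0,0],[0,0,0]]

```text
time_s: 36.8
ee_pos: [430.5, -56.9, 32.3]
ee_rot: [-179.8, -44.9, 90.8]
force: [-0.8, 0.3, -0.5]
gripper_width: 60.2
gripper_force: 39.9
```

Call:
servo_tool:
  steps:
    - [255,[0,0,0],[0,0,0]]
    - [255,[0,0,0],[0,0,0]]
    - [0,[0,0,0],[0,0,0]]
    - [0,[0,0,0],[0,0,0]]
    - [0,[0,0,0],[0,0,0]]
    - [0,[0,0,0],[0,0,0]]
    - [0,[0,0,-15],[0,0,0]]
    - [0,[0,0,-25],[0,0,0]]
    - [0,[0,0,-25],[0,0,0]]
    - [0,[15,0,-25],[0,0,0]]

```text
time_s: 37.8
ee_pos: [431.1, -110.8, 106.1]
ee_rot: [-179.6, -45.0, 90.6]
force: [-0.2, -0.1, 0.5]
gripper_width: 91.2
gripper_force: 0.0
```

Call:
servo_tool:
  steps:
    - [0,[30,0,-30],[0,0,0]]
    - [0,[0,0,0],[0,-0.131,0]]
    - [0,[0,0,0],[0,-0.131,0]]
    - [0,[0,0,0],[0,-0.131,0]]
    - [0,[0,0,0],[0,-0.131,0]]
    - [0,[0,0,0],[0,-0.131,0]]
    - [0,[0,0,0],[0,-0.131,0]]
    - [0,[0,0,0],[0,0,0]]
    - [0,[0,0,0],[0,0,0]]
    - [0,[0,0,0],[0,0,0]]

```text
time_s: 38.8
ee_pos: [431.3, -110.3, 148.4]
ee_rot: [-179.8, -0.0, 90.8]
force: [-0.2, -0.0, -0.9]
gripper_width: 91.2
gripper_force: 0.0
```

Run:
```python
from h import *
s=state();print(s["ee_pos"],s["ee_rot"])
for n in("top","side"):
    f=cams.grab_frame(n); P=pts(f)
    m=(P[...,2]>50)&(P[...,2]<70)&(abs(P[...,0]-430)<60)&(P[...,1]>-95)&(P[...,1]<10)
    q=P[m]; print(n,m.sum(), cv2.minAreaRect(q[:,:2].astype(np.float32)) if m.sum()>5 else '', np.median(q[:,2]))
cass()
```

```text
[ 431.33329728 -110.29792862  148.35430812] [-1.79805699e+02 -1.86365639e-02  9.08007531e+01]
top 156 ((428.0740966796875, -43.68929672241211), (26.23777198791504, 58.345802307128906), 89.48700714111328) 59.927075159874335
side 176 ((430.46734619140625, -46.164031982421875), (39.95414352416992, 59.81502914428711), 87.75506591796875) 59.34153824249131
top 0.95 [460. 232.] top z 47.7 xy [ 485.6 -438.5] size [59. 61.] ang 4.1 rgb [142. 126. 116.]
top 0.63 [458. 178.] top z 40.0 xy [ 656.1 -444.5] size [56. 58.] ang 70.0 rgb [35. 66. 40.]
top 0.56 [323. 249.] top z 62.9 xy [426.6 -43.6] size [20. 55.] ang 89.3 rgb [148. 146. 146.]
side 0.91 [275. 229.] top z 59.2 xy [428.7 -52.3] size [48. 28.] ang 1.7 rgb [107. 107. 107.]
side 0.67 [316. 326.] top z 44.8 xy [ 487.  -439.9] size [56. 58.] ang 4.3 rgb [227. 204. 186.]
side 0.58 [309. 303.] top z 44.8 xy [ 482.  -363.3] size [58. 58.] ang 7.9 rgb [223. 203. 186.]
side 0.56 [384. 318.] top z 37.2 xy [ 659.1 -446.3] size [60. 58.] ang 72.6 rgb [ 75. 123.  85.]
```

Run:
```python
from h import *
g=[429.5,-35.8,36]
c=gplan(g,91,-45,back=70)
```

```text
t 39.1 to [429.  16.  88.] 91 -45 | rot [-0.005 -0.785 -0.002] before [126.3  -0.8  60.6] after [132.2  -0.5 -46.3]
```

Call:
servo_tool:
  steps:
    - [0,[31.5,0,0],[0,0,0]]
    - [0,[31.5,-0.5,0],[0,0,0]]
    - [0,[31.5,0,0],[0,0,0]]
    - [0,[31.5,0,0],[0,0,0]]
    - [0,[0,0,0],[0,-0.131,0]]
    - [0,[0,0,0],[0,-0.131,0]]
    - [0,[0,0,0],[0,-0.131,0]]
    - [0,[0,0,0],[0,-0.131,0]]
    - [0,[0,0,0],[0,-0.131,0]]
    - [0,[0,0,0],[0,-0.131,0]]

```text
time_s: 40.1
ee_pos: [429.6, 16.7, 148.9]
ee_rot: [-180.0, 45.3, 90.9]
force: [-1.1, 0.6, 0.0]
gripper_width: 91.1
gripper_force: 0.0
```

Call:
servo_tool:
  steps:
    - [0,[21,0,21],[0,0,0]]
    - [0,[21,0,21],[0,0,0]]
    - [0,[0,0,0],[0,0,0]]
    - [0,[0,0,0],[0,0,0]]
    - [0,[0,0,0],[0,0,0]]
    - [0,[0,0,0],[0,0,0]]
    - [0,[0,0,0],[0,0,0]]
    - [0,[0,0,0],[0,0,0]]
    - [0,[0,0,0],[0,0,0]]
    - [0,[0,0,0],[0,0,0]]

```text
time_s: 41.1
ee_pos: [428.8, 16.1, 89.2]
ee_rot: [-179.8, 45.1, 91.0]
force: [0.2, -0.1, 0.8]
gripper_width: 91.0
gripper_force: 0.0
```

Run:
```python
from h import *
c=gplan([429.5,-35.8,36],91,-45)
for n in("top","side"):
    f=cams.grab_frame(n); P=pts(f)
    m=(P[...,2]>50)&(P[...,2]<66)&(abs(P[...,0]-430)<33)&(P[...,1]>-95)&(P[...,1]<-15)
    q=P[m]; print(n,m.sum(), cv2.minAreaRect(q[:,:2].astype(np.float32)) if m.sum()>5 else '', np.median(q[:,2]))
```

```text
t 41.1 to [429. -34.  38.] 91 -45 | rot [-0.003  0.002  0.   ] before [ 1.  -0.  71.3] after [ 0.9 -0.2 71.3]
top 261 ((428.1949157714844, -48.088104248046875), (35.022457122802734, 58.702964782714844), 89.4446792602539) 60.13802193111178
side 172 ((429.98675537109375, -47.97438049316406), (59.54317855834961, 38.3262825012207), 0.08877073228359222) 59.536458031634766
```

Call:
servo_tool:
  steps:
    - [0,[0,0,25],[0,0,0]]
    - [0,[0,0,25],[0,0,0]]
    - [0,[0,0,15],[0,0,0]]
    - [0,[0,0,7],[0,0,0]]
    - [255,[0,0,0],[0,0,0]]
    - [255,[0,0,0],[0,0,0]]
    - [255,[0,0,0],[0,0,0]]
    - [255,[0,0,0],[0,0,0]]
    - [255,[0,0,0],[0,0,0]]
    - [255,[0,0,0],[0,0,0]]

```text
time_s: 42.2
ee_pos: [429.9, -34.4, 38.6]
ee_rot: [-179.9, 45.1, 91.0]
force: [-0.6, 2.1, 3.2]
gripper_width: 59.8
gripper_force: 39.9
```

Call:
servo_tool:
  steps:
    - [255,[0,0,0],[0,0,0]]
    - [255,[-14,0,-14],[0,0,0]]
    - [255,[-20,0,-20],[0,0,0]]
    - [255,[-20,0,-20],[0,0,0]]
    - [255,[0,0,0],[0,0.131,0]]
    - [255,[0,0,0],[0,0.131,0]]
    - [255,[0,0,0],[0,0.131,0]]
    - [255,[0,0,0],[0,0.131,0]]
    - [255,[0,0,0],[0,0.131,0]]
    - [255,[0,0,0],[0,0.131,0]]

```text
time_s: 43.2
ee_pos: [429.5, -34.6, 115.1]
ee_rot: [-179.9, -0.2, 90.9]
force: [-0.8, 0.3, -1.7]
gripper_width: 59.8
gripper_force: 39.9
```

Call:
servo_tool:
  steps:
    - [255,[0,0,0],[0,0.131,0]]
    - [255,[0,0,0],[0,0.131,0]]
    - [255,[0,0,0],[0,0.131,0]]
    - [255,[0,0,0],[0,0.131,0]]
    - [255,[0,0,0],[0,0.131,0]]
    - [255,[0,0,0],[0,0.131,0]]
    - [255,[0,0,0],[0,0,0]]
    - [255,[0,0,0],[0,0,0]]
    - [255,[0,0,0],[0,0,0]]
    - [255,[0,0,0],[0,0,0]]

```text
time_s: 44.2
ee_pos: [429.6, -33.9, 115.3]
ee_rot: [-179.9, -44.9, 90.9]
force: [-0.3, -0.2, -0.6]
gripper_width: 60.0
gripper_force: 39.9
```

Run:
```python
from h import *
s=state();p=s["ee_pos"];R=Ro.from_euler("xyz",s["ee_rot"],degrees=True)
g=p+3*R.as_matrix()[:,2]; print(g,s["gripper_width"])
c=gplan([g[0],g[1],29.5],91,45)
```

```text
[429.51822553 -31.7572183  113.19536068] 59.95482279475387
t 44.2 to [430. -34.  32.] 91 45 | rot [-0.001  0.003 -0.001] before [-59.    0.1  59.3] after [-59.2  -0.   59.2]
```

Call:
servo_tool:
  steps:
    - [255,[-15,0,15],[0,0,0]]
    - [255,[-15,0,15],[0,0,0]]
    - [255,[-15,0,15],[0,0,0]]
    - [255,[-9,0,9],[0,0,0]]
    - [255,[-4,0,4],[0,0,0]]
    - [255,[-1,0,1],[0,0,0]]
    - [255,[0,0,0],[0,0,0]]
    - [0,[0,0,0],[0,0,0]]
    - [0,[0,0,0],[0,0,0]]
    - [0,[0,0,0],[0,0,0]]

```text
time_s: 45.2
ee_pos: [429.6, -34.9, 31.6]
ee_rot: [-179.8, -44.9, 90.7]
force: [0.0, -1.7, 0.5]
gripper_width: 80.8
gripper_force: 0.0
```

Call:
servo_tool:
  steps:
    - [0,[0,0,0],[0,0,0]]
    - [0,[0,0,-15],[0,0,0]]
    - [0,[0,0,-25],[0,0,0]]
    - [0,[0,0,-30],[0,0,0]]
    - [0,[0,0,-30],[0,-0.131,0]]
    - [0,[0,0,0],[0,-0.131,0]]
    - [0,[0,0,0],[0,-0.131,0]]
    - [0,[0,0,0],[0,-0.131,0]]
    - [0,[0,0,0],[0,-0.131,0]]
    - [0,[0,0,0],[0,-0.131,0]]

```text
time_s: 46.2
ee_pos: [430.8, -105.6, 102.8]
ee_rot: [-180.0, 0.4, 90.8]
force: [0.5, -0.8, -1.2]
gripper_width: 91.3
gripper_force: 0.0
```

Run:
```python
from h import *
cass()
plan([429,-29,31],91)
```

```text
top 0.9 [457. 178.] top z 40.5 xy [ 654. -443.] size [53. 54.] ang 71.5 rgb [35. 66. 40.]
top 0.57 [460. 232.] top z 48.2 xy [ 485.3 -437.2] size [56. 57.] ang 2.5 rgb [145. 128. 117.]
top 0.57 [434. 233.] top z 48.0 xy [ 479.8 -360.4] size [55. 57.] ang 5.4 rgb [149. 132. 122.]
top 0.56 [318. 249.] top z 38.9 xy [428.5 -21.9] size [35. 51.] ang 89.7 rgb [156. 133. 120.]
side 0.82 [316. 325.] top z 44.8 xy [ 488.  -439.9] size [58. 58.] ang 5.4 rgb [225. 203. 185.]
side 0.6 [382. 320.] top z 37.2 xy [ 658.2 -447. ] size [59. 53.] ang 69.1 rgb [ 75. 119.  84.]
side 0.56 [308. 303.] top z 45.1 xy [ 482.8 -363.9] size [57. 56.] ang 5.2 rgb [233. 209. 189.]
t 46.4 to [429 -29  31] 91 0 | rot [-0.003 -0.001 -0.   ] before [75.7 -0.  71.1] after [75.7 -0.2 71. ]
```

Call:
servo_tool:
  steps:
    - [0,[25,0,0],[0,0,0]]
    - [0,[25,0,0],[0,0,0]]
    - [0,[24,-0.5,0],[0,0,0]]
    - [0,[0,0,25],[0,0,0]]
    - [0,[0,0,25],[0,0,0]]
    - [0,[0,0,15],[0,0,0]]
    - [0,[0,0,6],[0,0,0]]
    - [255,[0,0,0],[0,0,0]]
    - [255,[0,0,0],[0,0,0]]
    - [255,[0,0,0],[0,0,0]]
  squeeze: 25

```text
time_s: 47.4
ee_pos: [429.6, -31.9, 31.5]
ee_rot: [-179.9, 0.1, 90.8]
force: [0.3, -0.7, 0.5]
gripper_width: 70.4
gripper_force: 0.0
```

Call:
servo_tool:
  steps:
    - [255,[0,0,0],[0,0,0]]
    - [255,[0,0,0],[0,0,0]]
    - [255,[0,0,0],[0,0,0]]
    - [255,[0,0,-10],[0,0,0]]
    - [255,[0,0,-25],[0,0,0]]
    - [255,[0,0,-25],[0,0,0]]
    - [255,[0,0,0],[0,0,0]]
    - [255,[0,0,0],[0,0,0]]
    - [255,[0,0,0],[0,0,0]]
    - [255,[0,0,0],[0,0,-0.058]]

```text
time_s: 48.4
ee_pos: [428.1, -31.3, 89.8]
ee_rot: [-179.7, 0.0, 94.3]
force: [0.5, -0.1, -0.9]
gripper_width: 60.1
gripper_force: 25.0
```

Run:
```python
from h import *
plan([478.2,-288.3,60],94.3)
cass(("side",))
```

```text
t 48.4 to [ 478. -288.   60.] 94.3 0 | rot [-0.005  0.001 -0.001] before [-260.    31.    29.8] after [-260.    30.7   29.8]
side 0.9 [382. 318.] top z 37.1 xy [ 657.3 -447. ] size [58. 55.] ang 69.9 rgb [ 74. 121.  84.]
side 0.88 [309. 302.] top z 44.8 xy [ 482.4 -363.5] size [57. 57.] ang 3.2 rgb [221. 201. 184.]
side 0.78 [317. 326.] top z 44.8 xy [ 486.9 -439.5] size [57. 58.] ang 6.2 rgb [224. 202. 185.]
side 0.63 [275. 212.] top z 95.1 xy [427.  -30.6] size [53. 61.] ang 5.1 rgb [163. 146. 135.]
```

Call:
servo_tool:
  steps:
    - [255,[-32,4,0],[0,0,0]]
    - [255,[-33,4,0],[0,0,0]]
    - [255,[-33,4,0],[0,0,0]]
    - [255,[-33,4,0],[0,0,0]]
    - [255,[-33,4,0],[0,0,0]]
    - [255,[-33,4,0],[0,0,0]]
    - [255,[-33,4,0],[0,0,0]]
    - [255,[-30,3,0],[0,0,0]]
    - [255,[0,0,0],[0,0,0]]
    - [255,[0,0,0],[0,0,0]]

```text
time_s: 49.5
ee_pos: [478.2, -288.4, 89.9]
ee_rot: [-179.7, -0.0, 94.1]
force: [-0.8, 0.6, -0.7]
gripper_width: 60.0
gripper_force: 25.0
```

Call:
servo_tool:
  steps:
    - [255,[0,0,20],[0,0,0]]
    - [255,[0,0,18],[0,0,0]]
    - [255,[0,0,10.5],[0,0,0]]
    - [255,[0,0,0],[0,0,0]]
    - [0,[0,0,0],[0,0,0]]
    - [0,[0,0,0],[0,0,0]]
    - [0,[0,0,0],[0,0,0]]
    - [0,[0,0,0],[0,0,0]]
    - [0,[0,0,-20],[0,0,0]]
    - [0,[0,0,-30],[0,0,0]]

```text
time_s: 50.5
ee_pos: [477.8, -287.8, 91.7]
ee_rot: [-179.6, -0.1, 94.2]
force: [0.3, -0.7, -0.1]
gripper_width: 91.1
gripper_force: 0.0
```

Call:
servo_tool:
  steps:
    - [0,[0,0,-30],[0,0,0]]
    - [0,[30,0,-30],[0,0,0]]
    - [0,[35,0,-30],[0,0,0]]
    - [0,[35,0,-30],[0,0,0]]
    - [0,[35,0,-30],[0,0,0]]
    - [0,[35,0,-30],[0,0,0]]
    - [0,[35,0,-20],[0,0,0]]
    - [0,[35,0,0],[0,0,0]]
    - [0,[35,0,0],[0,0,0]]
    - [0,[0,0,0],[0,0,0]]

```text
time_s: 51.5
ee_pos: [458.7, -10.9, 292.8]
ee_rot: [-179.9, -0.0, 94.4]
force: [0.1, -0.2, -0.0]
gripper_width: 91.1
gripper_force: 0.0
```

Run:
```python
from h import *
s=state();print(s["ee_pos"],s["ee_rot"])
f=cass(); save(f,"side5.png",(220,100,460,380),2)
for n in("top","side"):
    f=cams.grab_frame(n); P=pts(f)
    if n=="top": save(f,"top5.png",(120,150,270,280),5)
    d=P-np.array([513.5,342,0])
    for lo,hi,rr in((140,152,150),(186,206,75)):
        m=(P[...,2]>lo)&(P[...,2]<hi)&(np.hypot(d[...,0],d[...,1])<rr)
        c=f["color"].astype(int)
        if hi>160: m&=(c.max(-1)<90)&(c[...,2]-c[...,0]<25)
        else: m&=(c[...,2]-c[...,0]>60)
        q=P[m]; print(n,hi,m.sum(),cv2.minAreaRect(q[:,:2].astype(np.float32)) if m.sum()>5 else '',np.median(q[:,2]))
```

```text
[458.73627861 -10.92858435 292.82401348] [-1.79895293e+02 -1.96021306e-02  9.44365544e+01]
top 0.95 [464. 232.] top z 48.0 xy [ 484.9 -436.5] size [55. 57.] ang 3.3 rgb [148. 130. 119.]
top 0.84 [434. 231.] top z 47.5 xy [ 479.9 -360.3] size [56. 57.] ang 4.4 rgb [149. 132. 122.]
top 0.66 [406. 235.] top z 47.6 xy [ 474.1 -283.3] size [56. 57.] ang 4.8 rgb [151. 134. 125.]
top 0.57 [457. 177.] top z 39.6 xy [ 655.5 -445.5] size [58. 58.] ang 70.7 rgb [37. 67. 41.]
side 0.91 [301. 279.] top z 45.2 xy [ 476.  -284.5] size [56. 63.] ang 4.7 rgb [229. 206. 189.]
side 0.87 [319. 326.] top z 44.9 xy [ 488.5 -439.7] size [59. 58.] ang 4.6 rgb [220. 198. 182.]
side 0.83 [309. 300.] top z 45.0 xy [ 481.1 -363.3] size [54. 57.] ang 6.3 rgb [230. 205. 186.]
side 0.55 [290. 149.] top z 146.4 xy [522.4 326.8] size [100. 222.] ang 30.9 rgb [ 55.  97. 179.]
top 152 2715 ((514.1143188476562, 344.692138671875), (105.8078842163086, 253.76922607421875), 30.80353355407715) 145.4979535408727
top 206 188 ((516.57763671875, 335.3583068847656), (73.76337432861328, 120.7672119140625), 60.752891540527344) 200.48374634169397
side 152 500 ((521.904541015625, 332.5527648925781), (106.32897186279297, 233.8872833251953), 31.445762634277344) 146.05579166949326
side 206 22 ((528.0454711914062, 319.23590087890625), (12.809919357299805, 51.734283447265625), 36.1261100769043) 198.88337685115187
```

View pics/side5.png

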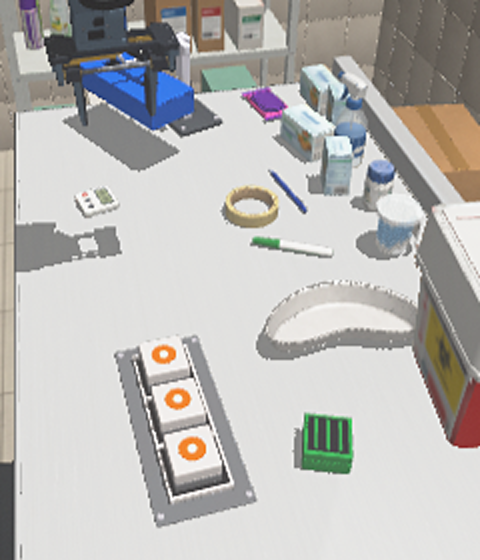

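View pics/top5.png

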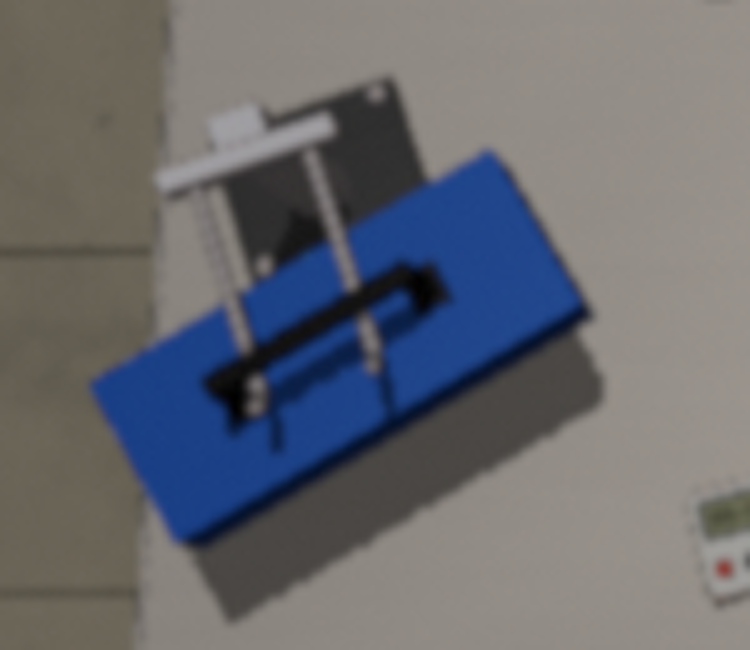

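Run:
```python
from h import *
for n in("top","side"):
    f=cams.grab_frame(n); P=pts(f); c=f["color"].astype(int)
    d=P-np.array([530,347,0]); r=np.hypot(d[...,0],d[...,1])
    mx,mn=c.max(-1),c.min(-1)
    m=(P[...,2]>180)&(P[...,2]<215)&(r<140)
    light=(m&(mn>95)&(mx-mn<40)); dark=(m&(mx<75))
    np.set_printoptions(suppress=True)
    k,l,st,_=cv2.connectedComponentsWithStats(light.astype(np.uint8))
    for i in range(1,k):
        if st[i,4]<6: continue
        q=P[l==i]; print(n,"light",st[i],np.round(q[:,:3].mean(0),1),"z",np.round(np.percentile(q[:,2],[5,95])),[np.round(x,1) for x in cv2.minAreaRect(q[:,:2].astype(np.float32))])
    for i,nm in((dark,"dark"),):
        k,l,st,_=cv2.connectedComponentsWithStats(i.astype(np.uint8))
        for j in range(1,k):
            if st[j,4]<15: continue
            q=P[l==j]; v=cv2.fitLine(q[:,:2].astype(np.float32),cv2.DIST_HUBER,0,.01,.01).ravel()
            print(n,nm,st[j],np.round(q.mean(0),1),np.round(np.percentile(q[:,2],[5,50,95])),[np.round(x,1) for x in cv2.minAreaRect(q[:,:2].astype(np.float32))],"line",np.round(np.degrees(np.arctan2(v[1],v[0])),1))
```

```text
top light [151 171  40  48 415] [595.1 381.4 193. ] z [185. 200.] [array([582. , 369.5]), array([118.5,  97.3]), np.float64(28.5)]
top light [192 214   3   6  12] [511.8 316.1 189.2] z [187. 192.] [array([512.3, 315.7]), array([13.2,  5.4]), np.float64(14.4)]
top dark [161 203  44  28 243] [512.9 344.9 200.1] [195. 201. 205.] [array([516. , 345.7]), array([ 19.7, 124. ]), np.float64(30.5)] line -58.5
side light [308 116   7  11  57] [624.9 365.6 193.3] z [183. 199.] [array([624. , 372.2]), array([67.7, 23.7]), np.float64(80.5)]
side light [279 128  10   4  19] [508.9 315.  190.6] z [183. 202.] [array([509.6, 315.2]), array([38.1,  8.2]), np.float64(18.2)]
side dark [284 126   9   5  21] [528.2 315.5 199.1] [195. 200. 203.] [array([531.3, 316.3]), array([14.6, 51.8]), np.float64(29.4)] line -58.6
```

Run:
```python
from h import *
f=cams.grab_frame("top"); P=pts(f); c=f["color"].astype(int); mx,mn=c.max(-1),c.min(-1)
d=P-np.array([513,345,0])
m=(P[...,2]>178)&(P[...,2]<212)&(mn>85)&(mx-mn<45)&(np.hypot(d[...,0],d[...,1])<140)
q=d[m][:,:2]
best=None
for th in np.arange(8,36,.5):
    a=np.radians(th); u=q@[np.cos(a),np.sin(a)]; v=q@[-np.sin(a),np.cos(a)]
    s=(u<88)&(u>-50)
    # 2-means
    vv=v[s]; lo=vv[vv<np.median(vv)]; 
    t=(vv.min()+vv.max())/2; A,B=vv[vv>t],vv[vv<=t]; sc=A.var()*len(A)+B.var()*len(B)
    if best is None or sc<best[0]: best=(sc,th,A.mean(),B.mean(),A.std(),B.std(),len(A),len(B),u[s].min(),u[s].max(),u.max())
print(best)
```

```text
(np.float64(902.9374004810002), np.float64(19.5), np.float64(36.65348135556169), np.float64(-27.049097256113438), np.float64(2.2251131619589772), np.float64(2.155182682344492), 97, 91, np.float64(-31.744130075921625), np.float64(86.87147127576611), np.float64(131.50206383357775))
```

Run:
```python
from h import *
plan([511.8,345.7,260],121)
```

```text
t 52.0 to [512. 346. 260.] 121 0 | rot [-0.003  0.    -0.469] before [355.8  78.1  31.4] after [282.  230.5  32.1]
```

Call:
servo_tool:
  steps:
    - [155,[36,8,0],[0,0,0]]
    - [155,[36,8,0],[0,0,0]]
    - [155,[36,8,0],[0,0,0]]
    - [155,[36,8,0],[0,0,0]]
    - [155,[36,8,0],[0,0,0]]
    - [155,[36,8,0],[0,0,0]]
    - [155,[36,8,0],[0,0,0]]
    - [155,[36,8,0],[0,0,0]]
    - [155,[36,8,0],[0,0,0]]
    - [155,[32,6,0],[0,0,0]]

```text
time_s: 52.95
ee_pos: [511.7, 348.2, 291.2]
ee_rot: [-179.8, 0.1, 94.2]
force: [0.3, 0.3, 0.2]
gripper_width: 35.9
gripper_force: 0.0
```

Call:
servo_tool:
  steps:
    - [155,[0,0,0],[0,0,-0.118]]
    - [155,[0,0,0],[0,0,-0.117]]
    - [155,[0,0,0],[0,0,-0.117]]
    - [155,[0,0,0],[0,0,-0.117]]
    - [155,[0,0,16],[0,0,0]]
    - [155,[0,0,16],[0,0,0]]
    - [155,[0,0,0],[0,0,0]]
    - [155,[0,0,0],[0,0,0]]
    - [155,[0,0,0],[0,0,0]]
    - [155,[0,0,0],[0,0,0]]

```text
time_s: 53.95
ee_pos: [511.6, 346.9, 260.6]
ee_rot: [-179.9, -0.0, 121.1]
force: [0.0, 1.1, 0.6]
gripper_width: 35.8
gripper_force: 0.0
```

Run:
```python
from h import *
print(state()["gripper_width"])
plan([511.8,345.7,206],121)
f=cams.grab_frame("side"); save(f,"side6.png",(235,85,335,165),8)
```

```text
35.75967471948128
t 54.0 to [512. 346. 206.] 121 0 | rot [-0.001 -0.     0.001] before [-1.2 -0.4 54.6] after [-1.2 -0.4 54.6]
```

View pics/side6.png

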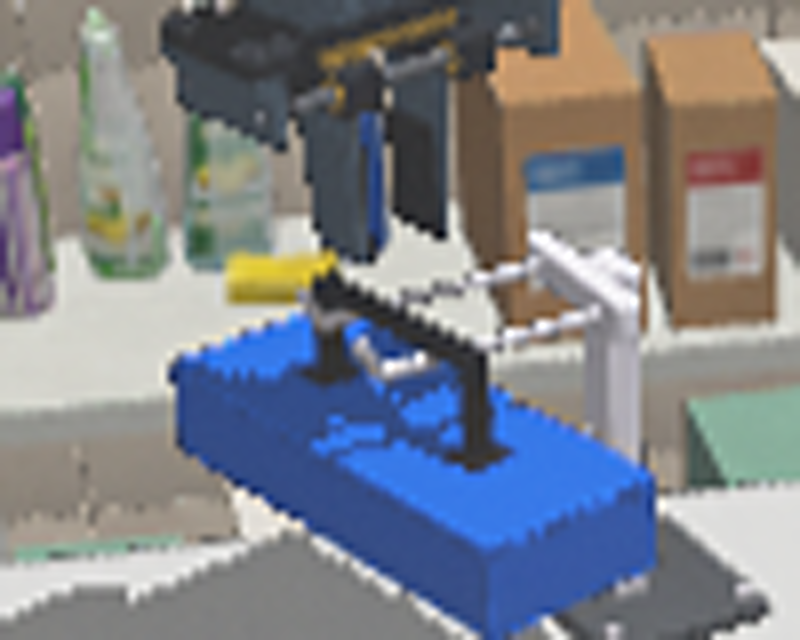

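Run:
```python
from h import *
f=cams.grab_frame("side"); h=400
F=h/2/np.tan(np.radians(f["fovy"])/2); R=Ro.from_euler("xyz",f["rotation"],degrees=True)
def proj(p):
    c=R.inv().apply(np.array(p)-f["eye"]); return [(F*c[0]/-c[2]+f["cx"]-235)*8+4,(-F*c[1]/-c[2]+f["cy"]-85)*8+4]
g=np.array([511.8,345.7,202]); a=np.radians(31); b=np.array([-np.sin(a),np.cos(a),0]); n=np.array([np.cos(a),np.sin(a),0])
print("bar top at grasp",proj(g),"ends",proj(g+b*55-b*4.9),proj(g-b*55-b*4.9))
p=np.array([511.6,346.9,238.6])
for s in(1,-1):
  for t in(1,-1): print("tip in/out",s,t,proj(p+n*18*s+b*16*t),proj(p+n*31.5*s+b*16*t))
s0=np.array([511.8,345.7,0]); a2=np.radians(19.5); n2=np.array([np.cos(a2),np.sin(a2),0]); b2=np.array([-np.sin(a2),np.cos(a2),0])
for t in(32,-32): print("prong",[proj(s0+[0,0,190]+b2*t+n2*u) for u in(97,-34)],"tip top",proj(s0+[0,0,206]+b2*t-n2*34))
```

```text
bar top at grasp [np.float64(390.47447383589224), np.float64(312.13574540858826)] ends [np.float64(327.633770162392), np.float64(278.9014263599505)] [np.float64(469.1443462860034), np.float64(353.7415755104746)]
tip in/out 1 1 [np.float64(394.0722280902937), np.float64(218.5362344505869)] [np.float64(416.3616319857606), np.float64(210.40760813964312)]
tip in/out 1 -1 [np.float64(435.7049588821037), np.float64(239.2602771289761)] [np.float64(458.0881718811788), np.float64(230.91914834435522)]
tip in/out -1 1 [np.float64(333.5465217263363), np.float64(240.6090925470121)] [np.float64(310.4321054377174), np.float64(249.03858905965774)]
tip in/out -1 -1 [np.float64(374.9095239278745), np.float64(261.91576240230165)] [np.float64(351.6863145191551), np.float64(270.56991676692985)]
prong [[np.float64(538.0395982205378), np.float64(264.46103098732806)], [np.float64(299.62979776972315), np.float64(326.3345116394339)]] tip top [np.float64(296.8291930659884), np.float64(295.9170928466963)]
prong [[np.float64(600.7253808105734), np.float64(312.8315009792209)], [np.float64(357.1137154403582), np.float64(378.4197008095498)]] tip top [np.float64(354.6145817345605), np.float64(347.3930071319604)]
```

Call:
servo_tool:
  steps:
    - [155,[-1,-0.5,15],[0,0,0]]
    - [155,[0,0,15],[0,0,0]]
    - [155,[0,0,10],[0,0,0]]
    - [155,[0,0,5],[0,0,0]]
    - [155,[0,0,5],[0,0,0]]
    - [155,[0,0,5],[0,0,0]]
    - [155,[0,0,0],[0,0,0]]
    - [155,[0,0,0],[0,0,0]]
    - [155,[0,0,0],[0,0,0]]
    - [155,[0,0,0],[0,0,0]]

```text
time_s: 55.05
ee_pos: [511.1, 346.1, 204.5]
ee_rot: [-179.9, -0.1, 121.1]
force: [0.9, 4.5, -2.9]
gripper_width: 35.8
gripper_force: 1.9
```

Call:
servo_tool:
  steps:
    - [255,[0,0,0],[0,0,0]]
    - [255,[0,0,0],[0,0,0]]
    - [255,[0,0,0],[0,0,0]]
    - [255,[0,0,0],[0,0,0]]
    - [255,[0,0,0],[0,0,0]]
    - [255,[0,0,0],[0,0,0]]
    - [255,[0,0,0],[0,0,0]]
    - [255,[0,0,0],[0,0,0]]
    - [255,[0,0,0],[0,0,0]]
    - [255,[0,0,0],[0,0,0]]
  squeeze: 50

```text
time_s: 56.05
ee_pos: [511.2, 345.3, 204.8]
ee_rot: [-179.8, 0.0, 121.1]
force: [2.0, -1.1, 1.2]
gripper_width: 13.6
gripper_force: 50.0
```

Call:
servo_tool:
  steps:
    - [255,[0,0,-4],[0,0,0]]
    - [255,[0,0,-5],[0,0,0]]
    - [255,[0,0,-6],[0,0,0]]
    - [255,[0,0,-6],[0,0,0]]
    - [255,[0,0,-5],[0,0,0]]
    - [255,[0,0,0],[0,0,0]]
    - [255,[0,0,0],[0,0,0]]
    - [255,[0,0,0],[0,0,0]]
    - [255,[0,0,0],[0,0,0]]
    - [255,[0,0,0],[0,0,0]]

```text
time_s: 57.05
ee_pos: [511.0, 345.5, 230.3]
ee_rot: [-179.8, -0.0, 121.1]
force: [-0.0, 1.2, -2.8]
gripper_width: 13.5
gripper_force: 50.0
```

Run:
```python
from h import *
s=state(); p=s["ee_pos"]; a=np.radians(19.5)
plan(p-90*np.array([np.cos(a),np.sin(a),0]),121)
for n in ("top","side"):
    f=cams.grab_frame(n);P=pts(f);c=f["color"].astype(int)
    m=(c[...,2]-c[...,0]>60)&(P[...,2]>150)&(P[...,2]<190)&(np.hypot(P[...,0]-513,P[...,1]-342)<160)
    q=P[m]; 
    if len(q)>20: A=np.c_[q[:,:2]-q[:,:2].mean(0),np.ones(len(q))]; print(n,len(q),np.median(q[:,2]),np.linalg.lstsq(A,q[:,2],rcond=None)[0],[np.round(x,1) for x in cv2.minAreaRect(q[:,:2].astype(np.float32))])
```

```text
t 57.0 to [426. 315. 230.] 121 0 | rot [-0.004 -0.     0.001] before [ 18.  -88.2   0.3] after [ 17.9 -88.2  -0. ]
top 1603 170.83195298737496 [1.26393076e-02 9.48617549e-03 1.70870334e+02] [array([509.7, 343.9]), array([104.5, 256.2]), np.float64(30.6)]
side 920 171.10098533413094 [6.12307275e-02 6.12887394e-02 1.68392536e+02] [array([512.1, 341.5]), array([108.8, 257.4]), np.float64(30.8)]
```

Call:
servo_tool:
  steps:
    - [255,[2,-10,0],[0,0,0]]
    - [255,[3,-14,0],[0,0,0]]
    - [255,[3,-16,0],[0,0,0]]
    - [255,[3,-16,0],[0,0,0]]
    - [255,[3,-16,0],[0,0,0]]
    - [255,[4,-16,0],[0,0,0]]
    - [255,[0,0,0],[0,0,0]]
    - [255,[0,0,0],[0,0,0]]
    - [255,[0,0,0],[0,0,0]]
    - [255,[0,0,0],[0,0,0]]

```text
time_s: 58.15
ee_pos: [427.1, 315.8, 230.8]
ee_rot: [-179.9, -0.0, 121.0]
force: [0.3, 0.3, -2.2]
gripper_width: 13.4
gripper_force: 50.0
```

Call:
servo_tool:
  steps:
    - [255,[0,0,0],[0,0,0.06]]
    - [255,[0,0,0],[0,0,0.06]]
    - [255,[0,0,0],[0,0,0.06]]
    - [255,[0,0,0],[0,0,0.06]]
    - [255,[0,0,0],[0,0,0.06]]
    - [255,[0,0,0],[0,0,0.06]]
    - [255,[0,0,0],[0,0,0.06]]
    - [255,[0,0,0],[0,0,0.048]]
    - [255,[0,0,0],[0,0,0]]
    - [255,[0,0,0],[0,0,0]]

```text
time_s: 59.15
ee_pos: [426.8, 315.7, 230.7]
ee_rot: [-179.8, 0.1, 94.3]
force: [-0.2, 0.5, -2.7]
gripper_width: 13.9
gripper_force: 50.0
```

Run:
```python
from h import *
plan([484,-359.5,230],94.3)
f=cams.grab_frame("side"); print([o["at"] for o in look_for(f,"cover")][:1],state()["qpos"])
```

```text
t 59.1 to [ 484. -360.  230.] 94.3 0 | rot [-0.003  0.001 -0.   ] before [-677.6    6.5    1.5] after [-677.6    6.4    0.7]
[[266.4, 144.3]] [3.52367274e+01 1.46104109e+01 9.57262113e+01 2.95667997e-02
 6.98398276e+01 3.09507987e+01]
```

Call:
servo_tool:
  steps:
    - [255,[-10,0,0],[0,0,0]]
    - [255,[-20,0,0],[0,0,0]]
    - [255,[-28,0,0],[0,0,0]]
    - [255,[-30,0,0],[0,0,0]]
    - [255,[-30,0,0],[0,0,0]]
    - [255,[-30,0,0],[0,0,0]]
    - [255,[-30,0,0],[0,0,0]]
    - [255,[-30,0,0],[0,0,0]]
    - [255,[-30,0,0],[0,0,0]]
    - [255,[-30,0,0],[0,0,0]]

```text
time_s: 60.25
ee_pos: [445.9, 46.5, 231.3]
ee_rot: [-179.9, 0.1, 94.3]
force: [-0.7, -0.5, -3.1]
gripper_width: 13.4
gripper_force: 50.0
```

Call:
servo_tool:
  steps:
    - [255,[-30,0,0],[0,0,0]]
    - [255,[-30,0,0],[0,0,0]]
    - [255,[-30,0,0],[0,0,0]]
    - [255,[-30,1,0],[0,0,0]]
    - [255,[-30,1,0],[0,0,0]]
    - [255,[-30,1,0],[0,0,0]]
    - [255,[-30,1,0],[0,0,0]]
    - [255,[-30,1,0],[0,0,0]]
    - [255,[-30,1,0],[0,0,0]]
    - [255,[-30,0,0],[0,0,0]]

```text
time_s: 61.25
ee_pos: [473.9, -252.1, 231.6]
ee_rot: [-179.8, 0.1, 94.2]
force: [-0.3, 0.1, -3.0]
gripper_width: 13.6
gripper_force: 50.0
```

Call:
servo_tool:
  steps:
    - [255,[-30,0,0],[0,0,0]]
    - [255,[-25,0,0],[0,0,0]]
    - [255,[-20,0,0],[0,0,0]]
    - [255,[-14,0,0],[0,0,0]]
    - [255,[-6,0,0],[0,0,0]]
    - [255,[0,0,0],[0,0,0]]
    - [255,[0,0,0],[0,0,0]]
    - [255,[0,0,0],[0,0,0]]
    - [255,[0,0,0],[0,0,0]]
    - [255,[0,0,0],[0,0,0]]

```text
time_s: 62.25
ee_pos: [481.6, -344.6, 231.7]
ee_rot: [-179.8, 0.1, 94.3]
force: [0.7, -0.6, -2.7]
gripper_width: 13.7
gripper_force: 50.0
```

```bash
cat >> h.py <<'E'
def cov(zlo,zhi,xy):
    for n in ("top","side"):
        f=cams.grab_frame(n);P=pts(f);c=f["color"].astype(int)
        m=(c[...,2]-c[...,0]>60)&(P[...,2]>zlo)&(P[...,2]<zhi)&(np.hypot(P[...,0]-xy[0],P[...,1]-xy[1])<170)
        q=P[m]
        if len(q)>20: A=np.c_[q[:,:2]-q[:,:2].mean(0),np.ones(len(q))]; print(n,len(q),round(np.median(q[:,2]),1),np.round(np.linalg.lstsq(A,q[:,2],rcond=None)[0],3),[np.round(x,1) for x in cv2.minAreaRect(q[:,:2].astype(np.float32))])
    return f
E
python3 - <<'E'
from h import *
s=state(); print(s["ee_pos"],s["ee_rot"])
f=cov(160,180,(484,-364)); save(f,"side7.png",(200,180,420,380),3)
E
```

```text
[ 481.59072465 -344.59043952  231.72345234] [-1.79843224e+02  6.07817313e-02  9.42875075e+01]
top 1229 173.6 [ 1.90000e-02 -2.00000e-03  1.73569e+02] [array([ 480.1, -343.7]), array([102.6, 251.3]), np.float64(4.3)]
side 2743 172.5 [2.10000e-02 1.00000e-02 1.72186e+02] [array([ 482.4, -345.7]), array([103.7, 258. ]), np.float64(4.3)]
```

View pics/side7.png

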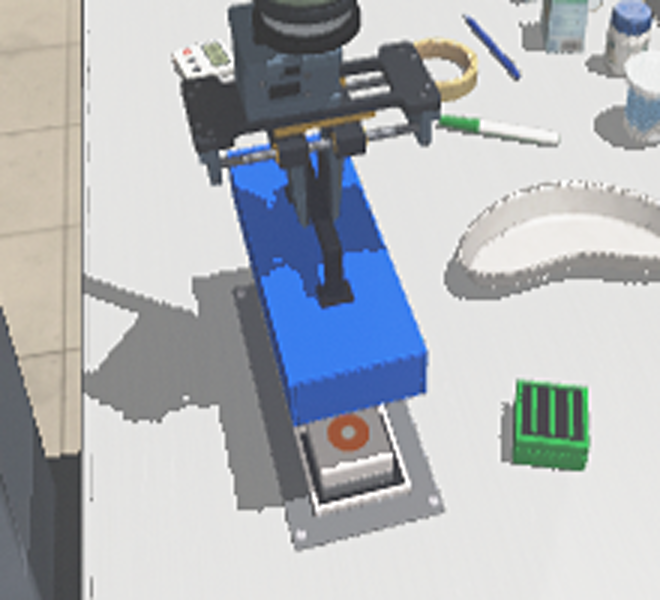

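Call:
servo_tool:
  steps:
    - [255,[-6,0.4,0],[0,0,0]]
    - [255,[-8,0,0],[0,0,0]]
    - [255,[-5,0,0],[0,0,0]]
    - [255,[0,0,15],[0,0,0]]
    - [255,[0,0,20],[0,0,0]]
    - [255,[0,0,15],[0,0,0]]
    - [255,[0,0,10],[0,0,0]]
    - [255,[0,0,0],[0,0,0]]
    - [255,[0,0,0],[0,0,0]]
    - [255,[0,0,0],[0,0,0]]

```text
time_s: 63.35
ee_pos: [483.7, -364.7, 172.6]
ee_rot: [-179.9, 0.1, 94.2]
force: [0.1, -0.3, -2.0]
gripper_width: 13.6
gripper_force: 50.0
```

Run:
```python
from h import *
s=state(); print(s["ee_pos"],s["ee_rot"])
cov(100,125,(484,-364))
# tray foot plate visible edges
for n in("top","side"):
    f=cams.grab_frame(n)
    for o in outline_of(f,"tray")[:1]:
        P=pts(f); q=P[o["pixels"]]; q=q[(abs(q[:,2]-4)<8)]; print(n,o["confidence"],[np.round(x,1) for x in cv2.minAreaRect(q[:,:2].astype(np.float32))])
```

```text
[ 483.69429741 -364.65336402  172.63431968] [-1.79929431e+02  1.42846725e-01  9.42379418e+01]
top 1143 114.8 [ 2.10000e-02 -4.00000e-03  1.14663e+02] [array([ 482.3, -363.8]), array([102.3, 251.6]), np.float64(4.5)]
side 2725 113.4 [2.10000e-02 9.00000e-03 1.13107e+02] [array([ 484.8, -367.8]), array([103.9, 253.5]), np.float64(4.2)]
top 0.72 [array([ 480.6, -362.5]), array([124.5, 273.6]), np.float64(3.8)]
side 0.55 [array([ 481.2, -363.7]), array([125.3, 279.6]), np.float64(6.2)]
```

Call:
servo_tool:
  steps:
    - [255,[2,0,6],[0,0,0]]
    - [255,[0,0,10],[0,0,0]]
    - [255,[0,0,10],[0,0,0]]
    - [255,[0,0,8],[0,0,0]]
    - [255,[0,0,7],[0,0,0]]
    - [255,[0,0,5],[0,0,0]]
    - [255,[0,0,5],[0,0,0]]
    - [255,[0,0,3],[0,0,0]]
    - [255,[0,0,0],[0,0,0]]
    - [255,[0,0,0],[0,0,0]]

```text
time_s: 64.65
ee_pos: [483.0, -362.3, 117.8]
ee_rot: [-179.9, 0.1, 94.2]
force: [0.7, -0.0, -1.8]
gripper_width: 13.5
gripper_force: 50.0
```

Run:
```python
from h import *
s=state(); print(s["ee_pos"],s["force"])
cov(45,75,(484,-364))
```

```text
[ 483.00780211 -362.30869634  117.8018888 ] [ 0.69714524 -0.04402632 -1.7965232 ]
top 1042 59.8 [ 1.6000e-02 -3.0000e-03  5.9701e+01] [array([ 482. , -358.2]), array([103.3, 245.5]), np.float64(4.7)]
side 2522 58.7 [2.2000e-02 1.0000e-02 5.8407e+01] [array([ 484.7, -371.9]), array([103.8, 240.6]), np.float64(4.2)]
```

Call:
servo_tool:
  steps:
    - [255,[0,0,1.5],[0,0,0]]
    - [255,[0,0,1],[0,0,0]]
    - [255,[0,0,0],[0,0,0]]
    - [255,[0,0,0],[0,0,0]]
    - [140,[0,0,0],[0,0,0]]
    - [140,[0,0,0],[0,0,0]]
    - [140,[0,0,0],[0,0,0]]
    - [140,[0,0,0],[0,0,0]]
    - [140,[0,0,-5],[0,0,0]]
    - [140,[0,0,-15],[0,0,0]]

```text
time_s: 65.75
ee_pos: [482.1, -361.6, 134.2]
ee_rot: [-179.7, -0.1, 94.2]
force: [0.2, 0.7, 0.7]
gripper_width: 41.2
gripper_force: 0.0
```

Call:
servo_tool:
  steps:
    - [140,[0,0,-20],[0,0,0]]
    - [140,[0,0,-30],[0,0,0]]
    - [140,[0,0,-30],[0,0,0]]
    - [140,[30,0,-30],[0,0,0]]
    - [140,[35,0,0],[0,0,0]]
    - [140,[35,0,0],[0,0,0]]
    - [140,[35,0,0],[0,0,0]]
    - [140,[35,0,0],[0,0,0]]
    - [140,[35,0,0],[0,0,0]]
    - [140,[35,0,0],[0,0,0]]

```text
time_s: 66.75
ee_pos: [465.1, -121.4, 245.3]
ee_rot: [-179.9, 0.1, 94.2]
force: [0.9, 0.2, 0.7]
gripper_width: 41.1
gripper_force: 0.0
```

Run:
```python
from h import *
s=state(); print(s["ee_pos"],s["force"])
f=cov(45,75,(484,-364)); save(f,"side8.png",(200,180,420,380),3)
for n in("top","side"):
    f=cams.grab_frame(n)
    for o in outline_of(f,"tray")[:1]:
        P=pts(f); q=P[o["pixels"]]; q=q[(abs(q[:,2]-4)<8)]; print(n,o["confidence"],[np.round(x,1) for x in cv2.minAreaRect(q[:,:2].astype(np.float32))])
```

```text
[ 465.13459503 -121.41004964  245.34569236] [0.89215696 0.20024582 0.68845613]
top 2394 56.9 [-2.0000e-03 -2.0000e-03  5.6976e+01] [array([ 482.8, -367.9]), array([103.2, 247.3]), np.float64(4.3)]
side 3032 55.7 [2.0000e-03 4.0000e-03 5.5552e+01] [array([ 484.9, -363. ]), array([104.3, 257.8]), np.float64(4.4)]
top 0.56 [array([ 426.3, -375.2]), array([ 10.8, 259.4]), np.float64(4.2)]
side 0.79 [array([ 483.3, -361. ]), array([124.8, 282.1]), np.float64(4.7)]
```

View pics/side8.png

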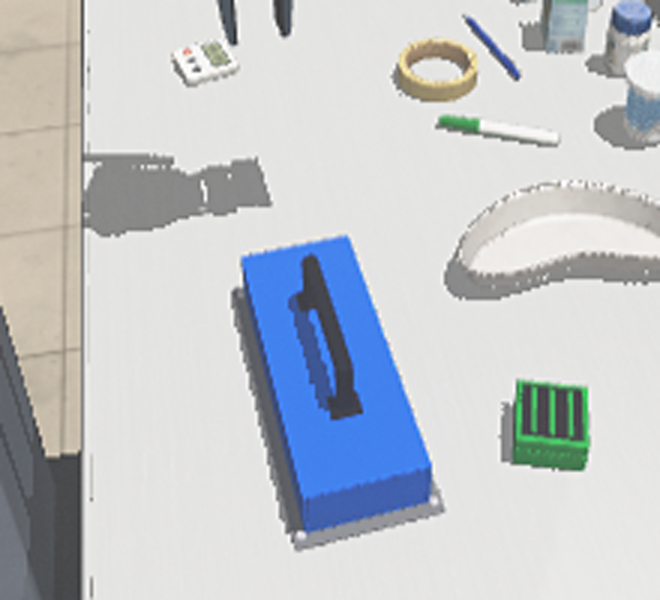

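The cover rests level, with its top at about 56 mm as it should be. It is square on the foot plate and centred within a few mm, and nothing touches the robot.

```bash
python3 -c "
from h import *
print(ticket.job_done())"
```

```text
the job is handed in; nothing more can be done
None
```

I loaded all three cassettes on the table into the tray bays with the orange mark up, after turning over the two that arrived upside down. The blue cover sits level and square on the foot plate over them, and the job is handed in, though no verdict was returned.

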